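Clear the tester's catch tray and re-hang its carriers

TASK

Clear the test station for its next run: collect every finished module from the tester's catch tray into the black tote, each standing on its base on the tote's floor in one layer, and hang every empty carrier on the return rail, its hook lifted over the anti-jump lip and lowered until the tip rests on the seat behind it. When all of that is done, press the white button fully in and let it go, and leave the other things on the bench where they are.

Things in the scene. Friction and masses are not known exactly. Their poses are not given: they have to be found in the camera images.
- rail: fixed aluminium conveyor rail, 340 mm long, on two posts. Origin at bench level below its front face (facing the robot), mid length; x away from the robot across the rail, y along it, z up. Front apron x 0 to 5 mm, z 100 to 186; the top 16 mm of it is the anti-jump lip (rounded). Behind it the channel, x 5 to 40, floor (the seat) at z 170; back wall x 40 to 45, top z 200
- rail_seat (a point): point on the seat, mid length, x 17, y 0, z 170 mm in the rail's frame. Black end caps (top at z 205, x -2 to 47) close the channel at y = +/-166 mm; three carriers fit side by side, e.g. at y = -100, 0, 100
- tester: fixed grey board tester with a shallow steel catch tray. Origin at bench level, centre of the tray; x from the tray towards the machine, z up. Tray 190 (x) x 235 (y) mm outside, walls 5 thick and 16 tall, floor top at 5. From x = 92 a chute rises towards the machine (top edge 70 high); the machine, 165 tall, starts at x = 197
- tote: fixed open black tote. Origin at bench level, centre of its underside; 192 (x) x 222 (y) mm outside, walls 6 thick and 58 tall, floor top at 6 mm; x points roughly away from the robot, z up. All modules fit in one layer, 2 along x by 3 along y with their long sides along x
- clear (a joint): travel of the round white push button, 32 mm across, on a grey housing right of the rail: 0 out, 0.006 m fully in; a spring (5 N at full travel) returns it; it counts as in above 0.0042
- clear_top (a point): centre of the button's top face; press straight down
- module1: finished module, an aluminium block 50 (x) x 30 (y) x 30 (z) mm with a black plate on top, 90 to 140 g; origin at the centre of its underside, z up; starts upright in the catch tray; may be absent
- module2: finished module, an aluminium block 50 (x) x 30 (y) x 30 (z) mm with a black plate on top, 90 to 140 g; origin at the centre of its underside, z up; starts upright in the catch tray; may be absent
- module3: finished module, an aluminium block 50 (x) x 30 (y) x 30 (z) mm with a black plate on top, 90 to 140 g; origin at the centre of its underside, z up; starts upright in the catch tray; may be absent
- module4: finished module, an aluminium block 50 (x) x 30 (y) x 30 (z) mm with a black plate on top, 90 to 140 g; origin at the centre of its underside, z up; starts upright in the catch tray; may be absent
- module5: finished module, an aluminium block 50 (x) x 30 (y) x 30 (z) mm with a black plate on top, 90 to 140 g; origin at the centre of its underside, z up; starts upright in the catch tray; may be absent
- carrier1: empty carrier standing on the bench, 200 to 310 g, 175 mm tall; may be absent. Origin at its underside, in the plane of its upright plate's rear face, mid width; x to the hook side, z up. Foot x -60 to 0, y +/-28, front edge 24 mm tall; plate x -6 to 0, y +/-28, up to z 140. Black fin to pinch from above across x: x -16 to -6, y +/-20, clear of the hook from z 140 to its top at 175
- carrier1_tip (a point): lowest point of that carrier's hook, at x 17, y 0, z 112 mm in its carrier's frame. The hook's arm (y +/-15, z 134 to 140) runs back from the plate's top to x 21; its tip (x 13 to 21, rounded) goes down to z 112: a 13 mm gap between plate and tip takes the lip. Hung, the tip rests on the seat and the plate leans on the apron
- carrier2: empty carrier standing on the bench, 200 to 310 g, 175 mm tall; may be absent. Origin at its underside, in the plane of its upright plate's rear face, mid width; x to the hook side, z up. Foot x -60 to 0, y +/-28, front edge 24 mm tall; plate x -6 to 0, y +/-28, up to z 140. Black fin to pinch from above across x: x -16 to -6, y +/-20, clear of the hook from z 140 to its top at 175
- carrier2_tip (a point): lowest point of that carrier's hook, at x 17, y 0, z 112 mm in its carrier's frame. The hook's arm (y +/-15, z 134 to 140) runs back from the plate's top to x 21; its tip (x 13 to 21, rounded) goes down to z 112: a 13 mm gap between plate and tip takes the lip. Hung, the tip rests on the seat and the plate leans on the apron
- carrier3: empty carrier standing on the bench, 200 to 310 g, 175 mm tall; may be absent. Origin at its underside, in the plane of its upright plate's rear face, mid width; x to the hook side, z up. Foot x -60 to 0, y +/-28, front edge 24 mm tall; plate x -6 to 0, y +/-28, up to z 140. Black fin to pinch from above across x: x -16 to -6, y +/-20, clear of the hook from z 140 to its top at 175
- carrier3_tip (a point): lowest point of that carrier's hook, at x 17, y 0, z 112 mm in its carrier's frame. The hook's arm (y +/-15, z 134 to 140) runs back from the plate's top to x 21; its tip (x 13 to 21, rounded) goes down to z 112: a 13 mm gap between plate and tip takes the lip. Hung, the tip rests on the seat and the plate leans on the apron
- solder_reel: bystander, not to be moved: steel reel standing on end, 52 mm across, 38 mm tall, between the rail and the tote
- ferrite: bystander, not to be moved: small black ring lying flat, 34 mm across, 14 mm tall, in front of the rail
- flux_jar: bystander, not to be moved: small jar 36 mm across, 45 mm tall, between the rail and the button
- pliers: bystander, not to be moved: small pliers lying under the front of the rail, about 150 mm long, 12 mm tall

How it is judged:
By the outcome, as a careful person would: the job done as asked, in the order asked, and still so for the second after the job is handed in, with the robot touching nothing.
Of module1, module2, module3, module4, module5 only 3 to 5 are there at a start; the rules pass over those that are not, and their reading is None.
Of carrier1, carrier2, carrier3 only 2 to 3 are there at a start; the rules pass over those that are not, and their reading is None.
At some moment in a run one of module1, module2, module3, module4, module5 may be knocked a few centimetres aside while the robot is not near it.
It also fails if it takes over 210 s, if anything falls off the work surface, if the arm or the gripper's body presses on something with over 40 N, if the wrist force passes 120 N, or if a joint passes its speed limit or range.

ROBOT

A 7-joint arm with a two-finger parallel gripper is mounted at the origin on the work surface. World frame = base frame: x ahead of the robot, y to its left, z up, the work surface at z = 0. Lengths are in m, angles in rad, forces in N, time in s.
With the tool pointing down it reaches from about 0.4 to 0.85 m from the base axis. Payload 4.5 kg.
Tool frame: the origin (TCP) lies at the very end of the fingers, on their centre line; the grasp point (between the pads) lies 19 mm behind it; z points along the fingers, y is the line along which they close (so a half turn about z gives the same grasp; the last joint's range is limited). The gripper opens to 88 mm and grips with 3 to 60 N. Pads are 18 mm wide; open, the fingers measure 123 mm over their backs; the gripper's body (75 mm by 187 mm) begins 45 mm behind the grasp point.
Start: joints at [-1.143, 0.689, -0.195, 1.565, 0.157, 0.902, -0.215], TCP at [0.24, 0.577, 0.239] pointing down, gripper open.
Joint ranges: [-3.01, 3.01], [-0.46, 2.08], [-1.47, 1.51], [0.13, 2.56], [-1, 4.14], [0.04, 2.09], [-2.66, 2.66]. Speed limits (rad/s): [2.57, 2.57, 3.14, 3.14, 3.14, 3.14, 3.14].

INTERFACE

Orientations are given as a unit quaternion [x, y, z, w].
In Python, from plant import r, eyes, nets gives the robot as it stands.
- The arm moves only by the shell command python3 -m pendant 'ROWS' [FORCE]. ROWS is JSON, a list of rows, each an object of numbers: "claw": the opening, from 0 (shut) to 1 (fully open); "dx", "dy", "dz": the shift along the world's x, y, z in mm; "twist": the turn about the world's z in rad. In form: [{"claw": .., "dx": .., "dy": .., "dz": .., "twist": ..}, ...]. A call has 1 to 8 rows; each row is the pose to reach, as a shift and turn from the pose commanded when the call began; what a row does not reach only later rows make up. A row lasts 1/10 s, in which the tool goes at most 50 mm and 8.59 degrees, less where a joint would pass 70% of its speed; a pose out of reach is approached as far as the arm can. A call with a gripper value outside its range is refused whole. The fingers move at their own pace and stop on an object; FORCE is the grip in N (left out, the last holds). Time passes only in rows, so rows that repeat a pose let the fingers close. It gives the time, the measured TCP pose, the force, the opening and the grip force at its end, in the units of the state.
- r.get_state(): the state, without advancing time (a new reading comes with each control period).
- eyes.snapshot(name): name is "side" or "top" or "wrist"; returns (picture, depth): 384x512x3 uint8, blue, green, red; 384x512 float32, m along the optical axis (not along the pixel's ray), 0 where there is no reading.
- eyes.camera_info(name): a dict with "K" (3x3 intrinsics, pixels), "world_to_cam" (4x4, takes a point from world to camera coordinates); the wrist camera has in their place "T_tool_cam" (4x4, takes a point from camera to tool coordinates, whose origin is the TCP and whose axes are the flange's). Camera axes: x right, y down, z forward; pixel columns grow to the right and rows downward; lengths in m; the calibration is good to about 2 mm. A picture is of the moment at which its call begins: read the wrist's pose just before it. camera_info takes no time and is no camera call.
- r.finish_job(): hands the job in; it is judged then, once.
Trained networks look in the newest picture that a camera, given by its name, has taken for a name from the list of things; names that differ only in an ending like _2 or _b are one class to them, and where a whole thing is asked for, a point or a joint stands for the part that bears it (a point fixed in the world has none). Each returns a list of dicts, best first, with "confidence" (0 to 1); they miss things now and then, are a little off and sometimes report something else, mostly with a low value. They report only what shows in the picture. A call takes as long as a camera call.
- nets.spot_in(camera, query): "box" ([left, top, width, height] as shares, 0 to 1, of the picture: columns of its width, rows of its height, round what is visible of it).
- nets.place_of(camera, query): "position" ([column, row] as shares, 0 to 1, of the picture: columns of its width, rows of its height: a listed point, or the origin of a listed thing).
The state is a dict: "clock": time; "q": joint angles; "qd": joint speeds; "joint_torque": joint torques, N m; "tool_pos": TCP position; "eef_rot": TCP orientation; "contact_force": force on the tool from outside, world axes, zero at the start; "moment": the same for the moment, N m; "opening": opening from 0.0 (shut) to 1.0 (fully open); "finger_force": force on a finger pad.
Only numpy, scipy, OpenCV 4.12 (cv2) and the standard library are available. Lean on these libraries where they do the work, as an engineer would, in place of code of your own. Each camera call takes 0.05 s, during which the arm holds its last target. There are 200 camera calls.

## Working session

There is one attempt and no reset: what is moved stays moved. The work goes in short steps, Python scripts to look and compute and a shell command to move; the robot and the scene stay as the last step left them, time stands still between calls to the robot, and variables do not carry over. Pictures are saved under pics/ and viewed, at most 14 in all, crops included, and the job is handed in when it is done.

```bash
ls; mkdir -p pics; cat > h.py <<'E'
import numpy as np, cv2
from plant import r, eyes, nets
def snap(n,save=None):
    st=r.get_state(); p,d=eyes.snapshot(n)
    if save: cv2.imwrite('pics/'+save+'.png',p)
    return p,d,st
def cam(n,st=None):
    from scipy.spatial.transform import Rotation as R
    i=eyes.camera_info(n); K=np.array(i['K'])
    if n=='wrist':
        T=np.eye(4);T[:3,:3]=R.from_quat(st['eef_rot']).as_matrix();T[:3,3]=st['tool_pos']
        return K,T@np.array(i['T_tool_cam'])
    return K,np.linalg.inv(np.array(i['world_to_cam']))
def cloud(n,d,st=None):
    K,T=cam(n,st); v,u=np.mgrid[:d.shape[0],:d.shape[1]]
    P=np.stack([(u-K[0,2])/K[0,0]*d,(v-K[1,2])/K[1,1]*d,d],-1)@T[:3,:3].T+T[:3,3]
    P[d==0]=np.nan
    return P
def ray(n,uv,z,st=None):
    K,T=cam(n,st); c=np.linalg.inv(K)@[uv[0],uv[1],1]; w=T[:3,:3]@c
    return T[:3,3]+w*(z-T[2,3])/w[2]
E
python3 - <<'E'
from h import *
for n in('top','side'):
    p,d,st=snap(n,n+'0'); P=cloud(n,d); np.savez('/tmp/'+n,p=p,d=d,P=P)
    K,T=cam(n); print(n,K.round(0).tolist(),T.round(2).tolist())
    for q in('module1','carrier1','carrier1_tip','rail','rail_seat','tester','tote','clear_top','solder_reel','ferrite','flux_jar','pliers'):
        print(q,[(round(o['confidence'],2),[round(o['position'][0]*512),round(o['position'][1]*384)], P[min(383,int(o['position'][1]*384)),min(511,int(o['position'][0]*512))].round(3).tolist()) for o in nets.place_of(n,q)[:6]])
print(st)
E
```

```text
pics
top [[413.0, 0.0, 249.0], [0.0, 413.0, 196.0], [0.0, 0.0, 1.0]] [[-0.01, -1.0, 0.09, 0.45], [-1.0, 0.01, 0.04, -0.03], [-0.04, -0.09, -1.0, 1.11], [0.0, 0.0, 0.0, 1.0]]
module1 [(0.77, [381, 201], [0.527, -0.335, 0.036]), (0.68, [393, 230], [0.455, -0.365, 0.037]), (0.62, [354, 204], [0.52, -0.266, 0.038]), (0.5, [363, 252], [0.399, -0.288, 0.035])]
carrier1 [(0.88, [243, 225], [0.468, 0.012, 0.177]), (0.81, [206, 225], [0.469, 0.103, 0.141]), (0.78, [275, 228], [0.458, -0.059, 0.141])]
carrier1_tip [(0.62, [234, 211], [0.51, 0.044, 0.0]), (0.58, [201, 194], [0.554, 0.133, 0.0]), (0.47, [163, 178], [0.596, 0.228, 0.038]), (0.41, [334, 167], [0.619, -0.223, 0.02]), (0.34, [362, 223], [0.473, -0.285, 0.035])]
rail [(0.57, [237, 155], [0.662, 0.038, 0.0])]
rail_seat [(0.71, [230, 137], [0.671, 0.043, 0.17])]
tester [(0.82, [376, 223], [0.474, -0.328, 0.006]), (0.66, [194, 216], [0.488, 0.129, 0.138])]
tote [(0.77, [125, 230], [0.459, 0.341, 0.004])]
clear_top [(0.61, [334, 166], [0.622, -0.223, 0.021]), (0.42, [242, 221], [0.475, 0.016, 0.142])]
solder_reel [(0.78, [160, 178], [0.5
[... 1496 characters left out ...]
8035,  0.68907503, -0.19460083,  1.56530782,  0.15732899,
        0.90248057, -0.21508891]), 'qd': array([-1.00689578e-03, -7.95754468e-05, -1.20624841e-03,  8.60938813e-04,
        2.05723412e-03,  6.07351833e-04,  1.26083647e-03]), 'joint_torque': array([ 2.25495023e-04, -5.27302265e+01, -1.26671713e+00, -1.53699124e+01,
       -5.18893730e-02, -5.57542371e-04,  1.57947954e-05]), 'tool_pos': array([0.2398148 , 0.57719162, 0.23875625]), 'eef_rot': array([1.95612010e-01, 9.80681364e-01, 5.64929827e-05, 1.51989874e-05]), 'contact_force': array([-0.88989928,  0.77156929,  0.56797589]), 'moment': array([ 0.01463088,  0.00790144, -0.01485896]), 'finger_force': 0.0, 'opening': 0.9989441948799194}
```

```bash
cd pics; sleep 1; ls
```

```text
side0.png
top0.png
```

```bash
python3 - <<'E'
import cv2
p=cv2.imread('pics/top0.png');cv2.imwrite('pics/top0c.png',cv2.resize(p[90:310,70:470],None,fx=2,fy=2,interpolation=cv2.INTER_CUBIC))
E
```

```text
(no output)
```

View pics/top0c.png

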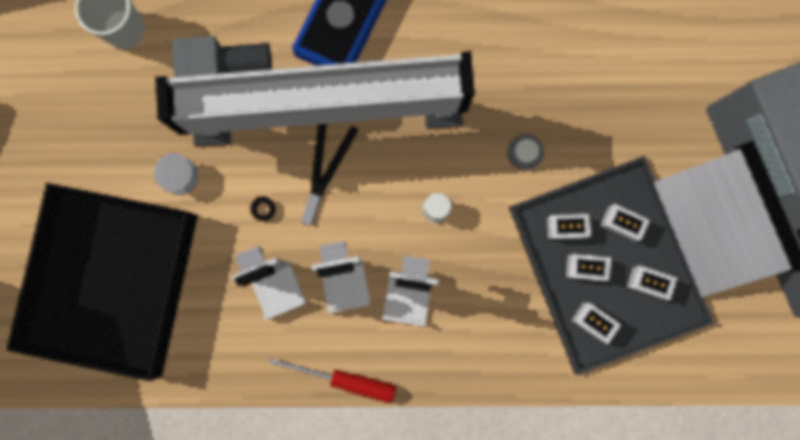

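View pics/side0.png

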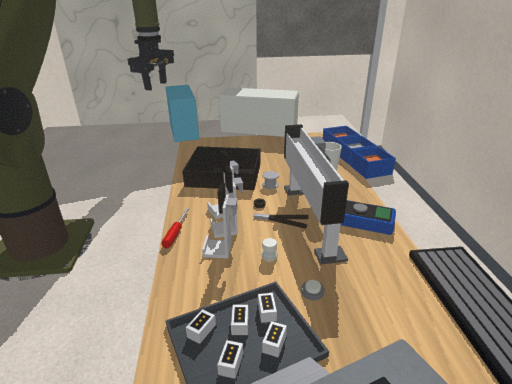

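Top view: three carriers at crop (265,275), (340,275), (410,290), with hooks facing the rail. The tray holds five modules, the tote is on the left, the rail is slightly yawed, and the button is at crop (526,152). The side view agrees. Next I'll measure from depth.

```bash
cat > m.py <<'E'
from h import *
def rects(P,box,zlo,zhi,amin,tag,minpx=15,out=True):
    x0,x1,y0,y1=box
    m=((P[...,2]>zlo)&(P[...,2]<zhi)&(P[...,0]>x0)&(P[...,0]<x1)&(P[...,1]>y0)&(P[...,1]<y1)).astype(np.uint8)
    n,l,s,c=cv2.connectedComponentsWithStats(m,connectivity=4); o=[]
    for i in range(1,n):
        if s[i,4]<minpx: continue
        q=P[l==i]; R=cv2.minAreaRect((q[:,:2]*1000).astype(np.float32)); (cx,cy),(w,h),a=R
        if w<h: w,h,a=h,w,a+90
        a=(a+90)%180-90
        o.append((cx,cy,a,w,h,np.median(q[:,2])*1000,len(q)))
        if out: print(tag,np.round(o[-1],1))
    return o
E
python3 - <<'E'
from m import *
P=np.load('/tmp/top.npz')['P']
rects(P,(.33,.6,-.47,-.2),.027,.045,0,'mod')
rects(P,(.33,.6,-.1,.2),.160,.19,0,'fin',6)
rects(P,(.33,.6,-.1,.2),.128,.15,0,'platetop',6)
rects(P,(.33,.6,-.1,.2),.014,.03,0,'foot',6)
rects(P,(.6,.8,-.25,.3),.192,.215,0,'railback')
rects(P,(.6,.8,-.25,.3),.178,.190,0,'raillip',5)
rects(P,(.6,.8,-.25,.3),.160,.176,0,'railseat')
rects(P,(.33,.6,.18,.5),.045,.07,0,'toterim')
rects(P,(.33,.6,.18,.5),-.002,.02,0,'totefloor')
rects(P,(.33,.62,-.5,-.15),.010,.021,0,'trayrim',10)
rects(P,(.33,.62,-.5,-.15),.003,.0095,0,'trayfloor',50)
rects(P,(.58,.68,-.26,-.18),.008,.05,0,'button')
rects(P,(.58,.68,-.26,-.18),.018,.05,0,'buttontop')
for b,t in(((.57,.63,.2,.27),'reel'),((.53,.58,.1,.16),'ferr'),((.52,.58,-.13,-.07),'jar')): rects(P,b,.008,.06,0,t)
E
```

```text
mod [ 517.  -442.5   20.   159.7   44.3   35.1  909. ]
mod [ 526.9 -343.3   63.1   50.3   31.1   34.5  236. ]
mod [ 523.7 -270.4   89.5   50.1   28.8   35.   228. ]
mod [ 469.5 -294.    84.3   50.6   30.3   35.1  237. ]
mod [ 449.2 -374.5   69.8   50.2   29.8   34.7  241. ]
mod [ 398.7 -301.    54.6   50.7   29.7   35.   241. ]
fin [466.7  25.9 -79.4  39.7   9.9 174.4  84. ]
fin [461.2 119.8 -67.7  39.4  10.  174.1  89. ]
fin [448.7 -62.3  80.1  39.5   9.6 174.4  78. ]
platetop [485.5  29.  -81.3  53.6  26.6 139.4 164. ]
platetop [480.2 121.7 -79.3  48.3  28.6 139.7 154. ]
platetop [466.8 -66.4  79.2  54.3  26.5 139.9 172. ]
foot [543.1 142.    2.9   8.4   5.3  14.8   8. ]
foot [535.4 -92.9  56.8   9.5   1.8  18.5   6. ]
foot [418.7 101.9 -67.5  54.3   5.8  23.6  44. ]
foot [421.1  17.1 -80.2  53.7   4.8  23.7  42. ]
foot [402.8 -54.3  79.4  55.1   5.   23.7  44. ]
foot [346.8 106.8  76.2  15.9   4.3  15.6  12. ]
foot [342.6  87.2  76.   19.5   4.5  15.3  13. ]
foot [336.   65.3  74.4  22.3   5.8  16.4  18. ]
foot [334.8  25.8  89.7  52.2   8.1  19.1  43. ]
railback [671.1  46.5 -86.
[... 765 characters left out ...]
  346.7  -12.1  211.   170.4    5.8 5019. ]
trayrim [ 609.7 -225.4  -71.    37.3   13.5   12.7   46. ]
trayrim [ 614.8 -203.5   41.    13.2    8.3   12.7   17. ]
trayrim [ 588.2 -368.9   58.5  100.    49.9   16.1  136. ]
trayrim [ 572.9 -260.9  -69.9   79.4    5.1   15.4   60. ]
trayrim [ 474.3 -326.7   20.1  235.3  194.3   15.5  563. ]
trayfloor [ 474.4 -326.6   20.2  225.6  179.9    5.3 3553. ]
button [ 624.8 -220.   -45.7   46.6   45.1   14.7  243. ]
buttontop [ 623.2 -218.6   -4.1   29.9   28.9   21.5  104. ]
reel [599.7 246.1  -1.3  48.7  47.2  37.5 288. ]
ferr [ 5.527e+02  1.328e+02 -3.000e-01  3.260e+01  2.990e+01  1.340e+01
  9.600e+01]
jar [549.3 -99.  -88.2  34.4  31.7  44.  160. ]
```

```bash
python3 - <<'E'
from h import *
# rotated grid of height of rail region + side view fin components
D=np.load('/tmp/side.npz');P=D['P']
from m import rects
rects(P,(.33,.6,-.1,.2),.160,.19,0,'fin side',6)
rects(P,(.33,.6,-.47,-.2),.030,.045,0,'mod side')
rects(P,(.6,.8,-.25,.3),.195,.215,0,'railback side')
rects(P,(.58,.68,-.26,-.18),.018,.05,0,'button side')
rects(P,(.33,.6,.18,.5),.045,.07,0,'toterim side')
E
```

```text
fin side [462.5 116.6 -66.7  42.2  11.5 171.3  78. ]
fin side [467.3  24.3 -79.2  42.8  10.3 173.5  74. ]
fin side [449.5 -65.4  77.3  39.1  10.5 174.1  86. ]
mod side [ 523.3 -273.   -88.9   50.6   30.    35.5  338. ]
mod side [ 469.4 -297.    85.2   50.4   29.1   35.5  372. ]
mod side [ 398.8 -303.2   54.1   50.8   31.    35.5  413. ]
mod side [ 527.3 -345.    63.4   50.8   30.3   35.5  447. ]
mod side [ 449.3 -377.2   69.4   51.7   30.8   35.4  521. ]
mod side [ 555.3 -432.    18.8   80.5   33.1   36.5  546. ]
railback side [671.5  43.9 -86.2 360.3  49.6 200.1 461. ]
button side [ 624.5 -222.5  -78.2   29.7   28.5   22.   141. ]
toterim side [458.8 336.4 -12.1 222.9 199.1  53.1 649. ]
```

```bash
python3 -m pendant '[{"claw":0.4,"dx":150,"dy":-300,"dz":10,"twist":-0.78},{"claw":0.4,"dx":150,"dy":-300,"dz":10,"twist":-0.78},{"claw":0.4,"dx":222,"dy":-459,"dz":10,"twist":-0.78},{"claw":0.4,"dx":222,"dy":-459,"dz":10,"twist":-0.78},{"claw":0.4,"dx":222,"dy":-459,"dz":10,"twist":-0.78},{"claw":0.4,"dx":222,"dy":-459,"dz":10,"twist":-0.78},{"claw":0.4,"dx":222,"dy":-459,"dz":10,"twist":-0.78},{"claw":0.4,"dx":222,"dy":-459,"dz":10,"twist":-0.78}]' 50; python3 -c "
from h import *
from scipy.spatial.transform import Rotation as R
s=r.get_state();M=R.from_quat(s['eef_rot']).as_matrix();print(s['q'].round(2),np.degrees(np.arctan2(M[1,1],M[0,1])))"
```

```text
clock: 2.1
tool_pos: [0.4149, 0.2157, 0.2472]
eef_rot: [0.554, 0.833, 0.0, 0.0]
contact_force: [1.0, -0.3, -0.3]
opening: 0.398
finger_force: 0.0
[-0.57  0.47 -0.02  2.02  0.01  0.65 -0.2 ] 22.775523342825235
```

```bash
python3 -m pendant '[{"claw":0.4,"dx":46,"dy":-97,"dz":0,"twist":0},{"claw":0.4,"dx":46,"dy":-97,"dz":0,"twist":0},{"claw":0.4,"dx":46,"dy":-97,"dz":0,"twist":0},{"claw":0.4,"dx":46,"dy":-97,"dz":0,"twist":0},{"claw":0.4,"dx":46,"dy":-97,"dz":0,"twist":0}]'; cat > w.py <<'E'
from h import *
from m import rects
import sys
# measure fins / modules with wrist cam
from scipy.spatial.transform import Rotation as R
s=r.get_state();M=R.from_quat(s['eef_rot']).as_matrix()
print('tcp',(s['tool_pos']*1000).round(1),'tooly',np.degrees(np.arctan2(M[1,1],M[0,1])).round(1),'q7',s['q'][6].round(2),'F',s['contact_force'].round(1),s['opening'].round(3))
E
cat > wf.py <<'E'
from w import *
p,d,st=snap('wrist',sys.argv[1] if len(sys.argv)>1 else None); P=cloud('wrist',d,st)
rects(P,(.33,.75,-.15,.25),.160,.19,0,'fin wrist',30)
E
python3 wf.py w1
```

```text
clock: 2.6
tool_pos: [0.4598, 0.1219, 0.2469]
eef_rot: [0.553, 0.833, 0.0, -0.0]
contact_force: [0.4, 0.5, 0.3]
opening: 0.401
finger_force: 0.0Traceback (most recent call last):
  File "wf.py", line 1, in <module>
    from w import *
  File "w.py", line 7, in <module>
    print('tcp',(s['tool_pos']*1000).round(1),'tooly',np.degrees(np.arctan2(M[1,1],M[0,1])).round(1),'q7',s['q'][6].round(2),'F',s['contact_force'].round(1),s['opening'].round(3))
                                                                                                                                                             ^^^^^^^^^^^^^^^^^^
AttributeError: 'float' object has no attribute 'round'
```

```bash
sed -i "s/s\['opening'\].round(3)/round(s['opening'],3)/" w.py; python3 wf.py w1
```

```text
tcp [459.8 121.9 246.9] tooly 22.9 q7 0.02 F [0.4 0.5 0.3] 0.401
fin wrist [462.4 117.6 -67.3  40.2   9.8 175.2 760. ]
fin wrist [ 643.7  169.   -60.7   77.9   30.7  171.3 2222. ]
fin wrist [469.8  14.8 -79.6  23.8   9.9 175.4 278. ]
fin wrist [ 680.    96.5  -81.9   41.6   19.8  171.6 1159. ]
```

View pics/w1.png

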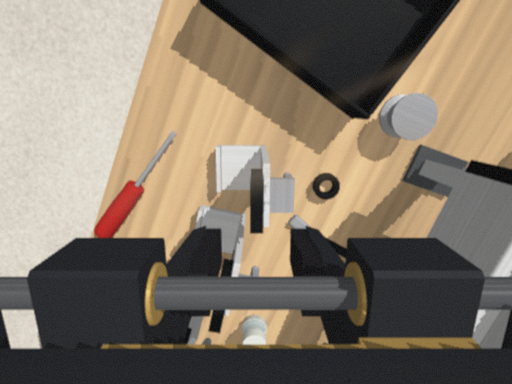

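The wrist view shows the fin at (257,200), between the fingers' line. Its depth fix matches the other cameras, so I'll descend and grip.

```bash
python3 -m pendant '[{"claw":0.4,"dx":2.5,"dy":-4,"dz":-40,"twist":0},{"claw":0.4,"dx":2.5,"dy":-4,"dz":-75,"twist":0},{"claw":0.4,"dx":2.5,"dy":-4,"dz":-102,"twist":0},{"claw":0.4,"dx":2.5,"dy":-4,"dz":-102,"twist":0},{"claw":0.0,"dx":2.5,"dy":-4,"dz":-102,"twist":0},{"claw":0.0,"dx":2.5,"dy":-4,"dz":-102,"twist":0},{"claw":0.0,"dx":2.5,"dy":-4,"dz":-102,"twist":0},{"claw":0.0,"dx":2.5,"dy":-4,"dz":-102,"twist":0}]' 50; python3 w.py
```

```text
clock: 3.45
tool_pos: [0.4631, 0.1166, 0.146]
eef_rot: [0.554, 0.833, 0.001, 0.001]
contact_force: [-1.3, -0.4, 5.7]
opening: 0.108
finger_force: 50.0
tcp [463.1 116.6 146. ] tooly 22.8 q7 0.01 F [-1.3 -0.4  5.7] 0.108
```

```bash
python3 -m pendant '[{"claw":0,"dx":0,"dy":0,"dz":40,"twist":0},{"claw":0,"dx":0,"dy":0,"dz":80,"twist":0},{"claw":0,"dx":0,"dy":0,"dz":100,"twist":0},{"claw":0,"dx":30,"dy":5,"dz":100,"twist":-0.1},{"claw":0,"dx":70,"dy":10,"dz":100,"twist":-0.2},{"claw":0,"dx":110,"dy":18,"dz":100,"twist":-0.335},{"claw":0,"dx":140,"dy":26,"dz":100,"twist":-0.335},{"claw":0,"dx":150,"dy":26,"dz":100,"twist":-0.335}]' && python3 -m pendant '[{"claw":0,"dx":0,"dy":0,"dz":0,"twist":0},{"claw":0,"dx":0,"dy":0,"dz":0,"twist":0}]';  python3 w.py; python3 - <<'E'
from h import *
p,d,s=snap('side','s1'); cv2.imwrite('pics/s1c.png',cv2.resize(p[70:270,180:400],None,fx=3,fy=3,interpolation=cv2.INTER_CUBIC))
P=cloud('side',d)
E
```

```text
clock: 4.25
tool_pos: [0.6153, 0.1437, 0.2446]
eef_rot: [0.685, 0.729, 0.001, 0.0]
contact_force: [-0.8, -0.2, -2.6]
opening: 0.109
finger_force: 50.0
clock: 4.45
tool_pos: [0.6114, 0.1419, 0.2444]
eef_rot: [0.685, 0.729, -0.001, -0.001]
contact_force: [0.3, 0.4, -4.3]
opening: 0.109
finger_force: 50.0
tcp [611.4 141.9 244.4] tooly 3.5 q7 -0.19 F [ 0.3  0.4 -4.3] 0.109
```

View pics/s1c.png

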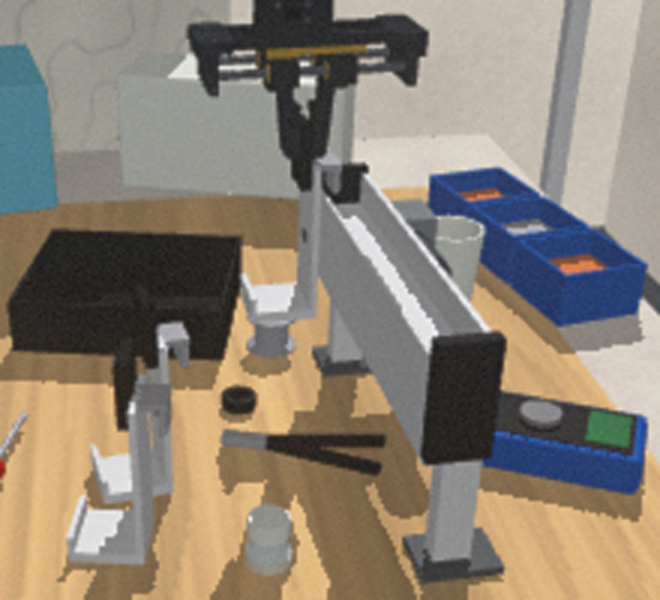

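The carrier hangs upright in front of the rail's far end, with its hook at crop (335,175) above the channel. Moving it over the lip and lowering it.

```bash
python3 -m pendant '[{"claw":0,"dx":9,"dy":1,"dz":0,"twist":0},{"claw":0,"dx":16.5,"dy":1,"dz":0,"twist":0},{"claw":0,"dx":16.5,"dy":1,"dz":0,"twist":0},{"claw":0,"dx":16.5,"dy":1,"dz":-12,"twist":0},{"claw":0,"dx":16.5,"dy":1,"dz":-24,"twist":0},{"claw":0,"dx":16.5,"dy":1,"dz":-33,"twist":0},{"claw":0,"dx":16.5,"dy":1,"dz":-36,"twist":0},{"claw":0,"dx":16.5,"dy":1,"dz":-36,"twist":0}]'; python3 w.py; python3 - <<'E'
from h import *
p,d,s=snap('side','s2'); cv2.imwrite('pics/s2c.png',cv2.resize(p[90:200,240:350],None,fx=5,fy=5,interpolation=cv2.INTER_CUBIC))
E
```

```text
clock: 5.3
tool_pos: [0.6286, 0.1433, 0.2078]
eef_rot: [0.685, 0.729, -0.001, -0.0]
contact_force: [0.6, -0.4, -2.6]
opening: 0.107
finger_force: 50.0
tcp [628.6 143.3 207.8] tooly 3.6 q7 -0.18 F [ 0.6 -0.4 -2.6] 0.107
```

View pics/s2c.png

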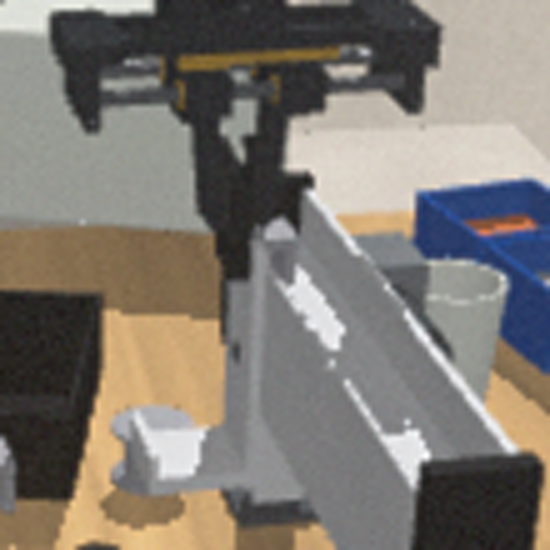

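The hook tip is behind the lip at crop (278,240). Lowering it to the seat and moving the plate up to the apron.

```bash
python3 -m pendant '[{"claw":0,"dx":0,"dy":0,"dz":-2,"twist":0},{"claw":0,"dx":1.5,"dy":0,"dz":-3,"twist":0},{"claw":0,"dx":3,"dy":0,"dz":-3.5,"twist":0},{"claw":0,"dx":3,"dy":0,"dz":-4,"twist":0},{"claw":0,"dx":3,"dy":0,"dz":-4,"twist":0}]'; python3 w.py
```

```text
clock: 5.85
tool_pos: [0.6323, 0.1433, 0.2049]
eef_rot: [0.685, 0.729, 0.0, 0.0]
contact_force: [-0.6, -0.2, -3.0]
opening: 0.108
finger_force: 50.0
tcp [632.3 143.3 204.9] tooly 3.6 q7 -0.18 F [-0.6 -0.2 -3. ] 0.108
```

```bash
python3 -m pendant '[{"claw":0,"dx":0,"dy":0,"dz":-1,"twist":0},{"claw":0,"dx":0,"dy":0,"dz":-1.5,"twist":0},{"claw":0,"dx":0,"dy":0,"dz":-1.5,"twist":0},{"claw":0,"dx":0,"dy":0,"dz":-1.5,"twist":0}]'; python3 -m pendant '[{"claw":0,"dx":0,"dy":0,"dz":-1,"twist":0},{"claw":0,"dx":0,"dy":0,"dz":-1,"twist":0},{"claw":0,"dx":0,"dy":0,"dz":-1,"twist":0}]'
```

```text
clock: 6.25
tool_pos: [0.6324, 0.1433, 0.2039]
eef_rot: [0.685, 0.729, 0.0, 0.0]
contact_force: [-1.6, -1.6, 3.0]
opening: 0.109
finger_force: 50.0
clock: 6.55
tool_pos: [0.6324, 0.1433, 0.2038]
eef_rot: [0.685, 0.729, 0.0, 0.0]
contact_force: [-4.6, -0.8, 9.5]
opening: 0.109
finger_force: 50.0
```

```bash
python3 -m pendant '[{"claw":0.3,"dx":0,"dy":0,"dz":1.5,"twist":0},{"claw":0.3,"dx":0,"dy":0,"dz":1.5,"twist":0},{"claw":0.35,"dx":0,"dy":0,"dz":1.5,"twist":0},{"claw":0.4,"dx":0,"dy":0,"dz":20,"twist":0},{"claw":0.4,"dx":0,"dy":0,"dz":60,"twist":0},{"claw":0.4,"dx":0,"dy":0,"dz":60,"twist":0},{"claw":0.4,"dx":-40,"dy":-30,"dz":60,"twist":0.06},{"claw":0.4,"dx":-80,"dy":-60,"dz":60,"twist":0.12}]'; python3 -m pendant '[{"claw":0.4,"dx":-40,"dy":-30,"dz":0,"twist":0},{"claw":0.4,"dx":-70,"dy":-55,"dz":0,"twist":0},{"claw":0.4,"dx":-80,"dy":-55,"dz":0,"twist":0},{"claw":0.4,"dx":-80,"dy":-55,"dz":0,"twist":0}]'; python3 wf.py;  python3 - <<'E'
from m import *
p,d,s=snap('top','t2'); P=cloud('top',d)
rects(P,(.33,.7,-.15,.25),.162,.19,0,'fin top',20)
rects(P,(.55,.7,-.15,.25),.222,.25,0,'hungfin',6)
rects(P,(.33,.55,-.43,-.2),.027,.045,0,'mod')
E
```

```text
clock: 7.35
tool_pos: [0.5518, 0.0835, 0.2617]
eef_rot: [0.638, 0.77, 0.0, 0.0]
contact_force: [-0.4, -0.9, -0.4]
opening: 0.404
finger_force: 0.0
clock: 7.75
tool_pos: [0.4712, 0.0281, 0.2624]
eef_rot: [0.64, 0.768, -0.0, -0.0]
contact_force: [1.5, -0.1, -0.1]
opening: 0.4
finger_force: 0.0
tcp [471.2  28.1 262.4] tooly 10.4 q7 0.04 F [ 1.5 -0.1 -0.1] 0.4
fin wrist [ 657.8   81.7  -78.2  186.7   42.9  171.4 7038. ]
fin wrist [467.9  22.9 -79.6  40.7   9.7 175.2 675. ]
fin wrist [455.7 -46.6 -11.5   5.    1.7 168.3  58. ]
fin wrist [ 692.8  -50.7  -84.9   49.1   11.4  178.  1099. ]
fin top [ 661.2   45.4  -86.1  354.1   59.1  170.4 2774. ]
fin top [697.1 187.2 -86.9  49.1   6.7 169.1  56. ]
fin top [448.7 -62.4  80.1  39.8   9.6 174.3  79. ]
hungfin [629.6 147.  -86.3  39.9  10.5 231.7 102. ]
mod [ 526.6 -422.6    8.2   48.3   17.    29.9   84. ]
mod [ 527.  -342.6   64.8   50.4   30.3   34.7  237. ]
mod [ 523.8 -269.8   89.8   50.2   29.    34.9  229. ]
mod [ 469.6 -294.2   84.2   50.8   30.1   34.6  235. ]
mod [ 449.1 -374.8   71.2   50.9   29.7   34.6  242. ]
mod [ 398.9 -301.1   55.5   49.2   30.8   35.   241. ]
```

```bash
python3 -m pendant '[{"claw":0.4,"dx":-3.5,"dy":-4,"dz":-45,"twist":0},{"claw":0.4,"dx":-3.5,"dy":-4,"dz":-85,"twist":0},{"claw":0.4,"dx":-3.5,"dy":-4,"dz":-117,"twist":0},{"claw":0.4,"dx":-3.5,"dy":-4,"dz":-117,"twist":0},{"claw":0.0,"dx":-3.5,"dy":-4,"dz":-117,"twist":0},{"claw":0.0,"dx":-3.5,"dy":-4,"dz":-117,"twist":0},{"claw":0.0,"dx":-3.5,"dy":-4,"dz":-117,"twist":0},{"claw":0.0,"dx":-3.5,"dy":-4,"dz":-117,"twist":0}]' 50; python3 w.py
```

```text
clock: 8.65
tool_pos: [0.4687, 0.0244, 0.1459]
eef_rot: [0.64, 0.769, 0.0, 0.0]
contact_force: [-0.4, -0.1, 2.4]
opening: 0.111
finger_force: 50.0
tcp [468.7  24.4 145.9] tooly 10.4 q7 0.05 F [-0.4 -0.1  2.4] 0.111
```

```bash
python3 -m pendant '[{"claw":0,"dx":0,"dy":0,"dz":40,"twist":0},{"claw":0,"dx":0,"dy":0,"dz":80,"twist":0},{"claw":0,"dx":0,"dy":0,"dz":100,"twist":0},{"claw":0,"dx":40,"dy":5,"dz":100,"twist":-0.06},{"claw":0,"dx":85,"dy":10,"dz":100,"twist":-0.12},{"claw":0,"dx":125,"dy":18,"dz":100,"twist":-0.12},{"claw":0,"dx":150,"dy":18,"dz":100,"twist":-0.12},{"claw":0,"dx":150,"dy":18,"dz":100,"twist":-0.12}]' && python3 -m pendant '[{"claw":0,"dx":8,"dy":0.5,"dz":0,"twist":0},{"claw":0,"dx":15,"dy":0.5,"dz":0,"twist":0},{"claw":0,"dx":15,"dy":0.5,"dz":0,"twist":0},{"claw":0,"dx":15,"dy":0.5,"dz":0,"twist":0}]';  python3 w.py
```

```text
clock: 9.45
tool_pos: [0.6218, 0.0427, 0.2449]
eef_rot: [0.685, 0.729, 0.001, 0.001]
contact_force: [-1.4, -0.4, -2.7]
opening: 0.109
finger_force: 50.0
clock: 9.85
tool_pos: [0.6332, 0.0427, 0.2454]
eef_rot: [0.685, 0.729, -0.0, -0.0]
contact_force: [-0.2, 0.4, -3.0]
opening: 0.107
finger_force: 50.0
tcp [633.2  42.7 245.4] tooly 3.5 q7 -0.03 F [-0.2  0.4 -3. ] 0.107
```

```bash
python3 -m pendant '[{"claw":0,"dx":1,"dy":0,"dz":-12,"twist":0},{"claw":0,"dx":1,"dy":0,"dz":-24,"twist":0},{"claw":0,"dx":1,"dy":0,"dz":-34,"twist":0},{"claw":0,"dx":1,"dy":0,"dz":-38,"twist":0},{"claw":0,"dx":1,"dy":0,"dz":-38,"twist":0},{"claw":0,"dx":3,"dy":0,"dz":-39,"twist":0},{"claw":0,"dx":4,"dy":0,"dz":-40.5,"twist":0},{"claw":0,"dx":4,"dy":0,"dz":-40.5,"twist":0}]';python3 -m pendant '[{"claw":0,"dx":0,"dy":0,"dz":-1,"twist":0},{"claw":0,"dx":0,"dy":0,"dz":-2,"twist":0},{"claw":0,"dx":0,"dy":0,"dz":-2.5,"twist":0},{"claw":0,"dx":0,"dy":0,"dz":-2.5,"twist":0}]'; python3 w.py
```

```text
clock: 10.65
tool_pos: [0.6381, 0.0429, 0.205]
eef_rot: [0.685, 0.729, 0.0, 0.0]
contact_force: [-0.0, 0.0, -2.8]
opening: 0.109
finger_force: 50.0
clock: 11.05
tool_pos: [0.6379, 0.0429, 0.2038]
eef_rot: [0.685, 0.729, 0.0, 0.0]
contact_force: [-3.4, 0.7, 4.7]
opening: 0.11
finger_force: 50.0
tcp [637.9  42.9 203.8] tooly 3.5 q7 -0.02 F [-3.4  0.7  4.7] 0.11
```

```bash
python3 -m pendant '[{"claw":0.3,"dx":0,"dy":0,"dz":1.2,"twist":0},{"claw":0.3,"dx":0,"dy":0,"dz":1.2,"twist":0},{"claw":0.35,"dx":0,"dy":0,"dz":1.2,"twist":0},{"claw":0.4,"dx":0,"dy":0,"dz":20,"twist":0},{"claw":0.4,"dx":0,"dy":0,"dz":60,"twist":0},{"claw":0.4,"dx":0,"dy":0,"dz":60,"twist":0},{"claw":0.4,"dx":-40,"dy":-25,"dz":60,"twist":-0.12},{"claw":0.4,"dx":-80,"dy":-50,"dz":60,"twist":-0.24}]'; python3 -m pendant '[{"claw":0.4,"dx":-40,"dy":-20,"dz":0,"twist":0},{"claw":0.4,"dx":-80,"dy":-40,"dz":0,"twist":0},{"claw":0.4,"dx":-109,"dy":-56,"dz":0,"twist":0},{"claw":0.4,"dx":-109,"dy":-56,"dz":0,"twist":0},{"claw":0.4,"dx":-109,"dy":-56,"dz":0,"twist":0}]'; python3 wf.py;  python3 - <<'E'
from m import *
p,d,s=snap('top','t3'); P=cloud('top',d)
rects(P,(.55,.7,-.15,.25),.222,.25,0,'hungfin',6)
E
```

```text
clock: 11.85
tool_pos: [0.5574, -0.007, 0.262]
eef_rot: [0.768, 0.64, 0.001, 0.0]
contact_force: [0.7, -0.8, -0.8]
opening: 0.398
finger_force: 0.0
clock: 12.35
tool_pos: [0.4491, -0.0633, 0.2626]
eef_rot: [0.767, 0.641, 0.001, 0.0]
contact_force: [0.3, 0.6, 0.2]
opening: 0.399
finger_force: 0.0
tcp [449.1 -63.3 262.6] tooly -10.2 q7 -0.04 F [0.3 0.6 0.2] 0.399
fin wrist [ 653.4  -44.8  -80.7  181.9   18.9  163.7 1554. ]
fin wrist [450.  -65.4  79.8  40.5   9.5 175.3 641. ]
hungfin [635.6  44.3 -86.2  39.3  10.3 231.6 103. ]
hungfin [629.5 146.7 -85.6  39.6  10.3 231.2 101. ]
```

```bash
python3 -m pendant '[{"claw":0.4,"dx":0.5,"dy":-1,"dz":-45,"twist":0},{"claw":0.4,"dx":0.5,"dy":-1,"dz":-85,"twist":0},{"claw":0.4,"dx":0.5,"dy":-1,"dz":-117,"twist":0},{"claw":0.4,"dx":0.5,"dy":-1,"dz":-117,"twist":0},{"claw":0.0,"dx":0.5,"dy":-1,"dz":-117,"twist":0},{"claw":0.0,"dx":0.5,"dy":-1,"dz":-117,"twist":0},{"claw":0.0,"dx":0.5,"dy":-1,"dz":-117,"twist":0},{"claw":0.0,"dx":0.5,"dy":-1,"dz":-117,"twist":0}]' 50; python3 w.py
python3 -m pendant '[{"claw":0,"dx":0,"dy":0,"dz":40,"twist":0},{"claw":0,"dx":0,"dy":0,"dz":80,"twist":0},{"claw":0,"dx":0,"dy":0,"dz":100,"twist":0},{"claw":0,"dx":40,"dy":3,"dz":100,"twist":0.12},{"claw":0,"dx":85,"dy":5,"dz":100,"twist":0.24},{"claw":0,"dx":130,"dy":7,"dz":100,"twist":0.24},{"claw":0,"dx":160,"dy":8,"dz":100,"twist":0.24},{"claw":0,"dx":170,"dy":8,"dz":100,"twist":0.24}]' && python3 -m pendant '[{"claw":0,"dx":8,"dy":0,"dz":0,"twist":0},{"claw":0,"dx":17,"dy":0,"dz":0,"twist":0},{"claw":0,"dx":20,"dy":0,"dz":0,"twist":0},{"claw":0,"dx":20,"dy":0,"dz":0,"twist":0}]';  python3 w.py
```

```text
clock: 13.25
tool_pos: [0.4495, -0.064, 0.146]
eef_rot: [0.767, 0.642, 0.0, 0.0]
contact_force: [-1.1, 0.1, 2.1]
opening: 0.106
finger_force: 50.0
tcp [449.5 -64.  146. ] tooly -10.2 q7 -0.01 F [-1.1  0.1  2.1] 0.106
clock: 14.05
tool_pos: [0.6222, -0.0554, 0.2452]
eef_rot: [0.684, 0.729, 0.001, 0.001]
contact_force: [-1.7, -0.0, -3.3]
opening: 0.109
finger_force: 50.0
clock: 14.45
tool_pos: [0.6391, -0.0562, 0.2454]
eef_rot: [0.685, 0.729, -0.0, -0.0]
contact_force: [0.3, -0.3, -2.1]
opening: 0.113
finger_force: 50.0
tcp [639.1 -56.2 245.4] tooly 3.5 q7 0.12 F [ 0.3 -0.3 -2.1] 0.113
```

```bash
python3 -m pendant '[{"claw":0,"dx":1.5,"dy":0,"dz":-12,"twist":0},{"claw":0,"dx":1.5,"dy":0,"dz":-24,"twist":0},{"claw":0,"dx":1.5,"dy":0,"dz":-34,"twist":0},{"claw":0,"dx":1.5,"dy":0,"dz":-38,"twist":0},{"claw":0,"dx":1.5,"dy":0,"dz":-38,"twist":0},{"claw":0,"dx":3.5,"dy":0,"dz":-39,"twist":0},{"claw":0,"dx":4.5,"dy":0,"dz":-40.5,"twist":0},{"claw":0,"dx":4.5,"dy":0,"dz":-40.5,"twist":0}]';python3 -m pendant '[{"claw":0,"dx":0,"dy":0,"dz":-1,"twist":0},{"claw":0,"dx":0,"dy":0,"dz":-2,"twist":0},{"claw":0,"dx":0,"dy":0,"dz":-2.5,"twist":0},{"claw":0,"dx":0,"dy":0,"dz":-2.5,"twist":0}]'; python3 w.py
```

```text
clock: 15.25
tool_pos: [0.6441, -0.0561, 0.2051]
eef_rot: [0.685, 0.729, 0.0, 0.0]
contact_force: [-0.2, -0.7, -2.5]
opening: 0.109
finger_force: 50.0
clock: 15.65
tool_pos: [0.6439, -0.0562, 0.2038]
eef_rot: [0.685, 0.729, 0.0, 0.0]
contact_force: [-3.3, -0.1, 5.4]
opening: 0.109
finger_force: 50.0
tcp [643.9 -56.2 203.8] tooly 3.5 q7 0.12 F [-3.3 -0.1  5.4] 0.109
```

Third carrier is seated. Releasing it and moving to the modules.

```bash
python3 -m pendant '[{"claw":0.3,"dx":0,"dy":0,"dz":1.2,"twist":0},{"claw":0.3,"dx":0,"dy":0,"dz":1.2,"twist":0},{"claw":0.35,"dx":0,"dy":0,"dz":1.2,"twist":0},{"claw":0.4,"dx":0,"dy":0,"dz":20,"twist":0},{"claw":0.4,"dx":0,"dy":0,"dz":60,"twist":0},{"claw":0.4,"dx":0,"dy":0,"dz":60,"twist":0},{"claw":0.46,"dx":-15,"dy":-45,"dz":60,"twist":-0.12},{"claw":0.46,"dx":-30,"dy":-90,"dz":60,"twist":-0.24}]'; python3 -m pendant '[{"claw":0.46,"dx":-50,"dy":-110,"dz":-40,"twist":-0.28},{"claw":0.46,"dx":-50,"dy":-110,"dz":-40,"twist":-0.28},{"claw":0.46,"dx":-87,"dy":-197,"dz":-80,"twist":-0.28},{"claw":0.46,"dx":-87,"dy":-197,"dz":-100,"twist":-0.28},{"claw":0.46,"dx":-87,"dy":-197,"dz":-120,"twist":-0.28},{"claw":0.46,"dx":-87,"dy":-197,"dz":-120,"twist":-0.28},{"claw":0.46,"dx":-87,"dy":-197,"dz":-120,"twist":-0.28},{"claw":0.46,"dx":-87,"dy":-197,"dz":-120,"twist":-0.28}]'; cat > wm.py <<'E'
from w import *
for n in('wrist','side'):
    p,d,st=snap(n); P=cloud(n,d,st)
    rects(P,(.35,.56,-.43,-.2),.029,.045,0,n,200 if n=='side' else 300)
E
cat > ck.py <<'E'
from m import *
p,d,s=snap('top'); P=cloud('top',d)
rects(P,(.55,.7,-.15,.25),.222,.25,0,'hungfin',6)
rects(P,(.33,.6,.2,.48),.028,.05,0,'intote',20)
rects(P,(.35,.56,-.43,-.2),.029,.042,0,'mod top',100)
E
python3 wm.py; python3 ck.py
```

```text
clock: 16.45
tool_pos: [0.6141, -0.1453, 0.2623]
eef_rot: [0.767, 0.641, 0.001, 0.0]
contact_force: [0.6, -1.3, -0.3]
opening: 0.462
finger_force: 0.0
clock: 17.25
tool_pos: [0.5285, -0.3418, 0.1431]
eef_rot: [0.849, 0.529, 0.001, 0.0]
contact_force: [-0.2, 0.3, 0.7]
opening: 0.458
finger_force: 0.0
tcp [ 528.5 -341.8  143.1] tooly -26.1 q7 0.19 F [-0.2  0.3  0.7] 0.458
wrist [ 524.1 -273.9  -88.7   50.    30.    35.5 2369. ]
wrist [ 470.8 -297.6   84.2   50.    30.    35.4 2122. ]
wrist [ 528.6 -346.2   63.1   49.3   29.8   35.5 1942. ]
wrist [ 400.7 -303.7   54.1   47.9   30.4   35.4 1842. ]
side [ 523.3 -272.4  -88.9   51.3   29.8   35.3  344. ]
side [ 469.3 -296.8   85.3   50.6   29.2   35.4  375. ]
side [ 399.  -303.7   52.8   50.8   30.9   35.4  426. ]
side [ 527.2 -345.2   63.8   50.6   30.2   35.4  456. ]
side [ 449.2 -376.6   69.8   51.1   30.3   35.4  531. ]
hungfin [641.8 -54.9 -85.4  39.4  10.5 231.5  99. ]
hungfin [635.2  44.3 -86.9  39.5  10.4 231.9 104. ]
hungfin [629.7 146.6 -86.   39.3  10.8 231.8 102. ]
intote [587.5 247.1  90.   48.2  24.5  37.5 155. ]
intote [445.6 416.5  19.3 246.4 109.6  39.2 357. ]
intote [438.8 244.7 -11.7 219.6   3.2  38.2 183. ]
intote [342.6 300.5  78.8  41.2   1.1  36.8  22. ]
mod top [ 530.7 -335.1   65.1   33.2   29.4   34.9  139. ]
mod top [ 523.8 -270.2   89.5   49.8   28.9   34.8  228. ]
mod top [ 469.8 -294.4   83.4   51.    30.1   34.9  233. ]
mod top [ 398.4 -301.2   53.9   49.9   30.1   35.1  239. ]
```

```bash
python3 -m pendant '[{"claw":0.46,"dx":-0.7,"dy":-2.7,"dz":-45,"twist":0},{"claw":0.46,"dx":-0.7,"dy":-2.7,"dz":-90,"twist":0},{"claw":0.46,"dx":-0.7,"dy":-2.7,"dz":-120,"twist":0},{"claw":0.46,"dx":-0.7,"dy":-2.7,"dz":-134,"twist":0},{"claw":0.46,"dx":-0.7,"dy":-2.7,"dz":-134,"twist":0},{"claw":0.0,"dx":-0.7,"dy":-2.7,"dz":-134,"twist":0},{"claw":0.0,"dx":-0.7,"dy":-2.7,"dz":-134,"twist":0},{"claw":0.0,"dx":-0.7,"dy":-2.7,"dz":-134,"twist":0}]' 30; python3 w.py;  python3 -m pendant '[{"claw":0,"dx":0,"dy":0,"dz":45,"twist":0},{"claw":0,"dx":0,"dy":0,"dz":90,"twist":0},{"claw":0,"dx":0,"dy":0,"dz":135,"twist":0},{"claw":0,"dx":-20,"dy":45,"dz":150,"twist":0.1},{"claw":0,"dx":-40,"dy":90,"dz":150,"twist":0.24},{"claw":0,"dx":-60,"dy":135,"dz":150,"twist":0.24},{"claw":0,"dx":-77,"dy":180,"dz":150,"twist":0.24},{"claw":0,"dx":-77,"dy":225,"dz":150,"twist":0.24}]'; python3 w.py
```

```text
clock: 18.2
tool_pos: [0.5272, -0.3463, 0.0099]
eef_rot: [0.849, 0.528, 0.001, 0.001]
contact_force: [-0.3, 0.4, 4.4]
opening: 0.336
finger_force: 30.0
tcp [ 527.2 -346.3    9.9] tooly -26.2 q7 0.21 F [-0.3  0.4  4.4] 0.336
clock: 19.0
tool_pos: [0.4458, -0.1198, 0.1591]
eef_rot: [0.781, 0.625, -0.001, -0.001]
contact_force: [0.7, 0.1, -0.4]
opening: 0.341
finger_force: 30.0
tcp [ 445.8 -119.8  159.1] tooly -12.6 q7 0.1 F [ 0.7  0.1 -0.4] 0.341
```

```bash
python3 -m pendant '[{"claw":0,"dx":0,"dy":48,"dz":0,"twist":0},{"claw":0,"dx":0,"dy":96,"dz":0,"twist":0},{"claw":0,"dx":0,"dy":144,"dz":0,"twist":0},{"claw":0,"dx":0,"dy":192,"dz":0,"twist":0},{"claw":0,"dx":0,"dy":240,"dz":0,"twist":0},{"claw":0,"dx":0,"dy":288,"dz":0,"twist":0},{"claw":0,"dx":10,"dy":336,"dz":0,"twist":0},{"claw":0,"dx":30,"dy":380,"dz":0,"twist":0}]';  python3 -m pendant '[{"claw":0,"dx":20,"dy":40,"dz":0,"twist":0},{"claw":0,"dx":40,"dy":80,"dz":-10,"twist":0},{"claw":0,"dx":52,"dy":106,"dz":-30,"twist":0},{"claw":0,"dx":52,"dy":106,"dz":-60,"twist":0},{"claw":0,"dx":52,"dy":106,"dz":-60,"twist":0}]'; python3 w.py
```

```text
clock: 19.8
tool_pos: [0.4773, 0.262, 0.159]
eef_rot: [0.779, 0.627, -0.0, -0.001]
contact_force: [1.6, -0.1, -1.7]
opening: 0.339
finger_force: 30.0
clock: 20.3
tool_pos: [0.528, 0.3646, 0.095]
eef_rot: [0.779, 0.627, -0.004, -0.001]
contact_force: [-0.7, -0.4, -0.9]
opening: 0.338
finger_force: 30.0
tcp [528.  364.6  95. ] tooly -12.4 q7 -0.59 F [-0.7 -0.4 -0.9] 0.338
```

```bash
python3 -m pendant '[{"claw":0,"dx":0,"dy":1,"dz":-40,"twist":0},{"claw":0,"dx":0,"dy":1,"dz":-75,"twist":0},{"claw":0,"dx":0,"dy":1,"dz":-80,"twist":0},{"claw":0,"dx":0,"dy":1,"dz":-80,"twist":0},{"claw":0,"dx":0,"dy":1,"dz":-80,"twist":0}]'; python3 w.py
```

```text
clock: 20.8
tool_pos: [0.5326, 0.3664, 0.0208]
eef_rot: [0.78, 0.626, 0.002, 0.0]
contact_force: [-0.1, -0.1, 0.1]
opening: 0.333
finger_force: 30.0
tcp [532.6 366.4  20.8] tooly -12.5 q7 -0.56 F [-0.1 -0.1  0.1] 0.333
```

```bash
python3 -m pendant '[{"claw":0,"dx":-5,"dy":0,"dz":-4,"twist":0},{"claw":0,"dx":-5,"dy":0,"dz":-8,"twist":0},{"claw":0,"dx":-5,"dy":0,"dz":-9.5,"twist":0},{"claw":0,"dx":-5,"dy":0,"dz":-9.5,"twist":0}]'; python3 w.py
```

```text
clock: 21.2
tool_pos: [0.5257, 0.3669, 0.0109]
eef_rot: [0.78, 0.626, 0.0, -0.001]
contact_force: [-4.0, -1.2, 11.3]
opening: 0.336
finger_force: 30.0
tcp [525.7 366.9  10.9] tooly -12.5 q7 -0.56 F [-4.  -1.2 11.3] 0.336
```

```bash
python3 -m pendant '[{"claw":0.45,"dx":0,"dy":0,"dz":1,"twist":0},{"claw":0.45,"dx":0,"dy":0,"dz":1,"twist":0},{"claw":0.46,"dx":0,"dy":0,"dz":40,"twist":0},{"claw":0.46,"dx":0,"dy":0,"dz":85,"twist":0},{"claw":0.46,"dx":-10,"dy":-20,"dz":125,"twist":0},{"claw":0.46,"dx":-30,"dy":-60,"dz":140,"twist":0},{"claw":0.46,"dx":-55,"dy":-100,"dz":140,"twist":0.1},{"claw":0.46,"dx":-75,"dy":-145,"dz":140,"twist":0.225}]';  python3 -m pendant '[{"claw":0.46,"dx":0,"dy":-48,"dz":0,"twist":0},{"claw":0.46,"dx":0,"dy":-96,"dz":0,"twist":0},{"claw":0.46,"dx":0,"dy":-144,"dz":0,"twist":0},{"claw":0.46,"dx":0,"dy":-192,"dz":0,"twist":0},{"claw":0.46,"dx":0,"dy":-240,"dz":0,"twist":0},{"claw":0.46,"dx":0,"dy":-288,"dz":0,"twist":0},{"claw":0.46,"dx":0,"dy":-336,"dz":0,"twist":0},{"claw":0.46,"dx":15,"dy":-380,"dz":0,"twist":0}]';  python3 -m pendant '[{"claw":0.46,"dx":20,"dy":-40,"dz":0,"twist":0},{"claw":0.46,"dx":40,"dy":-80,"dz":0,"twist":0},{"claw":0.46,"dx":58,"dy":-114,"dz":-10,"twist":0},{"claw":0.46,"dx":58,"dy":-114,"dz":-10,"twist":0},{"claw":0.46,"dx":58,"dy":-114,"dz":-10,"twist":0}]'; python3 wm.py; python3 ck.py
```

```text
clock: 22.0
tool_pos: [0.4501, 0.2208, 0.1496]
eef_rot: [0.702, 0.712, 0.001, 0.0]
contact_force: [1.2, -1.5, -0.1]
opening: 0.457
finger_force: 0.0
clock: 22.8
tool_pos: [0.4637, -0.1614, 0.1488]
eef_rot: [0.705, 0.709, -0.001, -0.001]
contact_force: [1.0, 0.2, -0.5]
opening: 0.463
finger_force: 0.0
clock: 23.3
tool_pos: [0.5235, -0.2733, 0.1383]
eef_rot: [0.705, 0.709, -0.0, -0.0]
contact_force: [0.2, 0.2, -0.5]
opening: 0.46
finger_force: 0.0
tcp [ 523.5 -273.3  138.3] tooly 0.3 q7 0.43 F [ 0.2  0.2 -0.5] 0.46
wrist [ 524.  -274.   -88.8   50.6   29.5   35.5 2046. ]
wrist [ 470.9 -296.6   83.7   49.    30.1   35.5 1519. ]
wrist [ 400.4 -303.8   54.4   48.6   30.3   35.5 1602. ]
wrist [ 540.5 -425.6   13.7   42.5   13.3   31.   362. ]
side [ 523.4 -272.8  -89.    50.9   29.8   35.5  346. ]
side [ 469.3 -297.    85.3   50.6   29.2   35.5  374. ]
side [ 398.9 -303.7   54.9   50.9   30.9   35.4  421. ]
side [ 449.  -376.9   71.    50.2   30.3   35.5  531. ]
hungfin [641.8 -54.9 -86.2  39.5  10.5 232.  100. ]
hungfin [635.3  44.4 -87.   39.6  10.4 231.7 104. ]
hungfin [629.5 146.8 -87.8  39.6  10.1 231.5 101. ]
intote [587.4 247.3  88.7  48.9  24.5  37.9 157. ]
intote [427.6 400.9  27.7 273.5 134.6  38.8 383. ]
intote [438.5 245.1 -12.  219.6   2.5  39.6 189. ]
intote [524.8 369.8  77.   51.5  29.9  35.7 220. ]
mod top [ 523.8 -265.4   89.4   39.8   28.9   35.   181. ]
mod top [ 398.7 -301.2   54.2   50.1   30.1   35.1  237. ]
```

```bash
python3 -m pendant '[{"claw":0.42,"dx":0.4,"dy":0,"dz":-45,"twist":0.01},{"claw":0.42,"dx":0.4,"dy":0,"dz":-90,"twist":0.01},{"claw":0.42,"dx":0.4,"dy":0,"dz":-115,"twist":0.01},{"claw":0.42,"dx":0.4,"dy":0,"dz":-128,"twist":0.01},{"claw":0.42,"dx":0.4,"dy":0,"dz":-128,"twist":0.01},{"claw":0.0,"dx":0.4,"dy":0,"dz":-128,"twist":0.01},{"claw":0.0,"dx":0.4,"dy":0,"dz":-128,"twist":0.01},{"claw":0.0,"dx":0.4,"dy":0,"dz":-128,"twist":0.01}]' 30; python3 w.py;  python3 -m pendant '[{"claw":0,"dx":0,"dy":0,"dz":45,"twist":0},{"claw":0,"dx":0,"dy":0,"dz":90,"twist":0},{"claw":0,"dx":0,"dy":0,"dz":135,"twist":0},{"claw":0,"dx":-20,"dy":45,"dz":140,"twist":-0.1},{"claw":0,"dx":-40,"dy":90,"dz":140,"twist":-0.22},{"claw":0,"dx":-57,"dy":135,"dz":140,"twist":-0.22},{"claw":0,"dx":-57,"dy":180,"dz":140,"twist":-0.22},{"claw":0,"dx":-57,"dy":225,"dz":140,"twist":-0.22}]'; python3 w.py; python3 -m pendant '[{"claw":0,"dx":0,"dy":48,"dz":0,"twist":0},{"claw":0,"dx":0,"dy":96,"dz":0,"twist":0},{"claw":0,"dx":0,"dy":144,"dz":0,"twist":0},{"claw":0,"dx":0,"dy":192,"dz":0,"twist":0},{"claw":0,"dx":0,"dy":240,"dz":0,"twist":0},{"claw":0,"dx":0,"dy":288,"dz":0,"twist":0},{"claw":0,"dx":0,"dy":336,"dz":0,"twist":0},{"claw":0,"dx":0,"dy":380,"dz":0,"twist":0}]'; python3 w.py
```

```text
clock: 24.25
tool_pos: [0.5252, -0.2732, 0.0122]
eef_rot: [0.701, 0.713, 0.0, 0.001]
contact_force: [0.1, 0.5, -1.7]
opening: 0.336
finger_force: 30.0
tcp [ 525.2 -273.2   12.2] tooly 1.0 q7 0.43 F [ 0.1  0.5 -1.7] 0.336
clock: 25.05
tool_pos: [0.4671, -0.0464, 0.1519]
eef_rot: [0.775, 0.631, 0.001, 0.0]
contact_force: [2.2, 0.2, -0.8]
opening: 0.337
finger_force: 30.0
tcp [467.1 -46.4 151.9] tooly -11.7 q7 -0.02 F [ 2.2  0.2 -0.8] 0.337
clock: 25.85
tool_pos: [0.4669, 0.3351, 0.1517]
eef_rot: [0.775, 0.632, 0.001, -0.0]
contact_force: [1.0, -0.1, -0.9]
opening: 0.341
finger_force: 30.0
tcp [466.9 335.1 151.7] tooly -11.5 q7 -0.59 F [ 1.  -0.1 -0.9] 0.341
```

```bash
python3 -m pendant '[{"claw":0,"dx":0,"dy":25,"dz":-10,"twist":0},{"claw":0,"dx":0,"dy":43,"dz":-50,"twist":0},{"claw":0,"dx":0,"dy":43,"dz":-90,"twist":0},{"claw":0,"dx":0,"dy":43,"dz":-122,"twist":0},{"claw":0,"dx":0,"dy":43,"dz":-122,"twist":0},{"claw":0,"dx":0,"dy":43,"dz":-122,"twist":0}]'; python3 w.py
```

```text
clock: 26.45
tool_pos: [0.4677, 0.3751, 0.0296]
eef_rot: [0.775, 0.632, 0.0, 0.0]
contact_force: [0.9, -0.1, -1.7]
opening: 0.336
finger_force: 30.0
tcp [467.7 375.1  29.6] tooly -11.7 q7 -0.6 F [ 0.9 -0.1 -1.7] 0.336
```

```bash
python3 -m pendant '[{"claw":0,"dx":-1,"dy":3,"dz":-10,"twist":0},{"claw":0,"dx":-1,"dy":3,"dz":-15,"twist":0},{"claw":0,"dx":-1,"dy":3,"dz":-17,"twist":0},{"claw":0,"dx":-1,"dy":3,"dz":-17,"twist":0}]'; python3 w.py;  python3 -m pendant '[{"claw":0.45,"dx":0,"dy":0,"dz":0.5,"twist":0},{"claw":0.45,"dx":0,"dy":0,"dz":0.5,"twist":0},{"claw":0.46,"dx":0,"dy":0,"dz":40,"twist":0},{"claw":0.46,"dx":0,"dy":0,"dz":85,"twist":0},{"claw":0.46,"dx":0,"dy":-20,"dz":125,"twist":0},{"claw":0.46,"dx":0,"dy":-60,"dz":130,"twist":0},{"claw":0.46,"dx":0,"dy":-100,"dz":130,"twist":0.05},{"claw":0.46,"dx":0,"dy":-145,"dz":130,"twist":0.105}]';  python3 -m pendant '[{"claw":0.46,"dx":0,"dy":-48,"dz":0,"twist":0},{"claw":0.46,"dx":0,"dy":-96,"dz":0,"twist":0},{"claw":0.46,"dx":0,"dy":-144,"dz":0,"twist":0},{"claw":0.46,"dx":0,"dy":-192,"dz":0,"twist":0},{"claw":0.46,"dx":0,"dy":-240,"dz":0,"twist":0},{"claw":0.46,"dx":0,"dy":-288,"dz":0,"twist":0},{"claw":0.46,"dx":0,"dy":-336,"dz":0,"twist":0},{"claw":0.46,"dx":0,"dy":-380,"dz":0,"twist":0}]';  python3 -m pendant '[{"claw":0.46,"dx":0,"dy":-48,"dz":0,"twist":0},{"claw":0.46,"dx":1,"dy":-96,"dz":0,"twist":0},{"claw":0.46,"dx":2,"dy":-140,"dz":-10,"twist":0},{"claw":0.46,"dx":2,"dy":-146,"dz":-10,"twist":0},{"claw":0.46,"dx":2,"dy":-146,"dz":-10,"twist":0},{"claw":0.46,"dx":2,"dy":-146,"dz":-10,"twist":0}]'; python3 wm.py; python3 ck.py | grep -v hung
```

```text
clock: 26.85
tool_pos: [0.4665, 0.3789, 0.0131]
eef_rot: [0.775, 0.632, 0.001, -0.0]
contact_force: [-1.9, 0.7, 4.3]
opening: 0.336
finger_force: 30.0
tcp [466.5 378.9  13.1] tooly -11.6 q7 -0.6 F [-1.9  0.7  4.3] 0.336
clock: 27.65
tool_pos: [0.4668, 0.2327, 0.1426]
eef_rot: [0.74, 0.673, 0.001, 0.0]
contact_force: [0.9, -0.1, 0.1]
opening: 0.461
finger_force: 0.0
clock: 28.45
tool_pos: [0.4662, -0.1496, 0.1421]
eef_rot: [0.741, 0.671, -0.0, 0.0]
contact_force: [0.9, -0.0, -0.6]
opening: 0.463
finger_force: 0.0
clock: 29.05
tool_pos: [0.4685, -0.2911, 0.1318]
eef_rot: [0.74, 0.672, 0.0, -0.001]
contact_force: [-0.6, 0.1, -0.2]
opening: 0.461
finger_force: 0.0
tcp [ 468.5 -291.1  131.8] tooly -5.5 q7 0.4 F [-0.6  0.1 -0.2] 0.461
wrist [ 470.6 -297.4   83.8   50.3   29.9   35.5 2128. ]
wrist [ 399.7 -304.5   54.1   50.1   30.    35.5 2014. ]
wrist [ 455.9 -361.5  -17.4   30.3   16.3   35.1  545. ]
side [ 469.2 -297.4   85.2   50.9   29.3   35.4  380. ]
side [ 398.9 -303.3   54.4   50.8   30.8   35.3  419. ]
side [ 449.2 -376.7   70.6   50.7   30.    35.5  526. ]
intote [587.4 247.3  89.3  48.4  24.3  37.5 156. ]
intote [468.7 420.6   2.1 219.6  65.5  39.3 314. ]
intote [438.5 245.2 -12.1 219.9   2.5  39.1 182. ]
intote [524.6 368.5  78.   50.3  29.9  35.9 221. ]
intote [464.8 379.   77.8  49.9  29.8  35.4 224. ]
intote [352.8 348.2  77.5  67.2   1.3  40.   34. ]
intote [341.2 294.3  77.5  34.3   0.9  39.3  22. ]
mod top [ 470.3 -287.8   84.1   37.8   29.9   34.6  174. ]
```

```bash
python3 -m pendant '[{"claw":0.46,"dx":1,"dy":-5.5,"dz":-45,"twist":0},{"claw":0.46,"dx":1,"dy":-5.5,"dz":-90,"twist":0},{"claw":0.46,"dx":1,"dy":-5.5,"dz":-110,"twist":0},{"claw":0.46,"dx":1,"dy":-5.5,"dz":-121,"twist":0},{"claw":0.46,"dx":1,"dy":-5.5,"dz":-121,"twist":0},{"claw":0.0,"dx":1,"dy":-5.5,"dz":-121,"twist":0},{"claw":0.0,"dx":1,"dy":-5.5,"dz":-121,"twist":0},{"claw":0.0,"dx":1,"dy":-5.5,"dz":-121,"twist":0}]' 30; python3 w.py;  python3 -m pendant '[{"claw":0,"dx":0,"dy":0,"dz":45,"twist":0},{"claw":0,"dx":0,"dy":0,"dz":90,"twist":0},{"claw":0,"dx":0,"dy":0,"dz":135,"twist":0},{"claw":0,"dx":0,"dy":45,"dz":140,"twist":-0.05},{"claw":0,"dx":0,"dy":90,"dz":140,"twist":-0.11},{"claw":0,"dx":0,"dy":135,"dz":140,"twist":-0.11},{"claw":0,"dx":0,"dy":180,"dz":140,"twist":-0.11},{"claw":0,"dx":0,"dy":225,"dz":140,"twist":-0.11}]'; python3 w.py; python3 -m pendant '[{"claw":0,"dx":0,"dy":48,"dz":0,"twist":0},{"claw":0,"dx":0,"dy":96,"dz":0,"twist":0},{"claw":0,"dx":0,"dy":144,"dz":0,"twist":0},{"claw":0,"dx":0,"dy":192,"dz":0,"twist":0},{"claw":0,"dx":0,"dy":240,"dz":0,"twist":0},{"claw":0,"dx":-10,"dy":288,"dz":0,"twist":0},{"claw":0,"dx":-20,"dy":336,"dz":0,"twist":0},{"claw":0,"dx":-30,"dy":380,"dz":0,"twist":0}]'; python3 w.py
```

```text
clock: 30.0
tool_pos: [0.4703, -0.2987, 0.0122]
eef_rot: [0.741, 0.672, 0.0, 0.001]
contact_force: [0.1, 0.6, 4.0]
opening: 0.337
finger_force: 30.0
tcp [ 470.3 -298.7   12.2] tooly -5.6 q7 0.41 F [0.1 0.6 4. ] 0.337
clock: 30.8
tool_pos: [0.4695, -0.0717, 0.1517]
eef_rot: [0.777, 0.63, 0.001, 0.0]
contact_force: [1.4, 1.0, -0.6]
opening: 0.335
finger_force: 30.0
tcp [469.5 -71.7 151.7] tooly -11.9 q7 0.01 F [ 1.4  1.  -0.6] 0.335
clock: 31.6
tool_pos: [0.4386, 0.3094, 0.1515]
eef_rot: [0.776, 0.63, 0.001, -0.0]
contact_force: [0.8, 0.1, -0.5]
opening: 0.339
finger_force: 30.0
tcp [438.6 309.4 151.5] tooly -11.9 q7 -0.59 F [ 0.8  0.1 -0.5] 0.339
```

```bash
python3 -m pendant '[{"claw":0,"dx":-15,"dy":40,"dz":0,"twist":0},{"claw":0,"dx":-32,"dy":80,"dz":0,"twist":0},{"claw":0,"dx":-32,"dy":82,"dz":-40,"twist":0},{"claw":0,"dx":-32,"dy":82,"dz":-85,"twist":0},{"claw":0,"dx":-32,"dy":82,"dz":-122,"twist":0},{"claw":0,"dx":-32,"dy":82,"dz":-122,"twist":0},{"claw":0,"dx":-32,"dy":82,"dz":-122,"twist":0}]'; python3 w.py
```

```text
clock: 32.3
tool_pos: [0.4076, 0.3885, 0.0296]
eef_rot: [0.777, 0.63, -0.0, -0.0]
contact_force: [-0.6, 0.3, 0.3]
opening: 0.338
finger_force: 30.0
tcp [407.6 388.5  29.6] tooly -11.9 q7 -0.66 F [-0.6  0.3  0.3] 0.338
```

```bash
python3 -m pendant '[{"claw":0,"dx":-1,"dy":3,"dz":-10,"twist":0},{"claw":0,"dx":-1,"dy":3,"dz":-15,"twist":0},{"claw":0,"dx":-1,"dy":3,"dz":-17,"twist":0},{"claw":0,"dx":-1,"dy":3,"dz":-17,"twist":0}]'; python3 w.py;  python3 -m pendant '[{"claw":0.45,"dx":0,"dy":0,"dz":0.5,"twist":0},{"claw":0.45,"dx":0,"dy":0,"dz":0.5,"twist":0},{"claw":0.46,"dx":0,"dy":0,"dz":40,"twist":0},{"claw":0.46,"dx":0,"dy":0,"dz":85,"twist":0},{"claw":0.46,"dx":0,"dy":-20,"dz":125,"twist":0},{"claw":0.46,"dx":10,"dy":-60,"dz":130,"twist":0},{"claw":0.46,"dx":25,"dy":-100,"dz":130,"twist":0},{"claw":0.46,"dx":43,"dy":-145,"dz":130,"twist":0}]';  python3 -m pendant '[{"claw":0.46,"dx":0,"dy":-48,"dz":0,"twist":0},{"claw":0.46,"dx":0,"dy":-96,"dz":0,"twist":0},{"claw":0.46,"dx":0,"dy":-144,"dz":0,"twist":0},{"claw":0.46,"dx":0,"dy":-192,"dz":0,"twist":0},{"claw":0.46,"dx":0,"dy":-240,"dz":0,"twist":0},{"claw":0.46,"dx":0,"dy":-288,"dz":0,"twist":0},{"claw":0.46,"dx":0,"dy":-336,"dz":0,"twist":0},{"claw":0.46,"dx":0,"dy":-380,"dz":0,"twist":0}]';  python3 -m pendant '[{"claw":0.46,"dx":0,"dy":-48,"dz":0,"twist":0},{"claw":0.46,"dx":0,"dy":-96,"dz":0,"twist":-0.1},{"claw":0.46,"dx":0,"dy":-144,"dz":0,"twist":-0.137},{"claw":0.46,"dx":0,"dy":-192,"dz":0,"twist":-0.137},{"claw":0.46,"dx":0,"dy":-235,"dz":-10,"twist":-0.137},{"claw":0.46,"dx":0,"dy":-244,"dz":-10,"twist":-0.137},{"claw":0.46,"dx":0,"dy":-244,"dz":-10,"twist":-0.137}]'; python3 wm.py; python3 ck.py | grep -v hung
```

```text
clock: 32.7
tool_pos: [0.4066, 0.3925, 0.0132]
eef_rot: [0.777, 0.63, 0.001, -0.0]
contact_force: [-1.6, 0.5, 4.3]
opening: 0.336
finger_force: 30.0
tcp [406.6 392.5  13.2] tooly -11.9 q7 -0.66 F [-1.6  0.5  4.3] 0.336
clock: 33.5
tool_pos: [0.4496, 0.2464, 0.1426]
eef_rot: [0.776, 0.631, 0.001, -0.0]
contact_force: [0.4, 0.6, 0.2]
opening: 0.46
finger_force: 0.0
clock: 34.3
tool_pos: [0.4491, -0.136, 0.1421]
eef_rot: [0.777, 0.629, 0.0, 0.0]
contact_force: [-0.0, 0.1, 0.0]
opening: 0.462
finger_force: 0.0
clock: 35.0
tool_pos: [0.4484, -0.3794, 0.1316]
eef_rot: [0.819, 0.574, -0.0, 0.0]
contact_force: [0.2, 0.0, -0.2]
opening: 0.457
finger_force: 0.0
tcp [ 448.4 -379.4  131.6] tooly -20.0 q7 0.34 F [ 0.2  0.  -0.2] 0.457
wrist [ 399.3 -304.8   54.1   50.1   30.6   35.4 2598. ]
wrist [ 449.9 -377.9   69.7   50.2   30.    35.5 2166. ]
wrist [ 5.399e+02 -4.222e+02  1.000e-01  3.990e+01  1.550e+01  3.120e+01
  5.620e+02]
side [ 398.5 -304.    53.2   50.1   30.9   35.3  402. ]
side [ 449.  -377.2   70.5   50.9   30.3   35.6  529. ]
intote [587.7 247.4  89.6  48.3  24.5  37.3 156. ]
intote [462.8 425.4   8.5 224.5  75.6  39.4 321. ]
intote [438.7 245.  -12.  219.2   2.4  39.9 180. ]
intote [524.5 368.6  77.   50.6  30.   35.6 221. ]
intote [465.2 379.5  78.1  50.   30.1  35.8 226. ]
intote [406.  396.   78.   50.8  30.   35.8 225. ]
intote [347.1 322.5  78.2  91.    1.5  41.8  50. ]
mod top [ 449.  -374.8   71.1   50.7   29.5   35.3  231. ]
mod top [ 398.5 -301.6   54.4   50.9   30.1   35.   239. ]
```

```bash
python3 -m pendant '[{"claw":0.46,"dx":1,"dy":2.5,"dz":-45,"twist":0},{"claw":0.46,"dx":1,"dy":2.5,"dz":-90,"twist":0},{"claw":0.46,"dx":1,"dy":2.5,"dz":-110,"twist":0},{"claw":0.46,"dx":1,"dy":2.5,"dz":-121,"twist":0},{"claw":0.46,"dx":1,"dy":2.5,"dz":-121,"twist":0},{"claw":0.0,"dx":1,"dy":2.5,"dz":-121,"twist":0},{"claw":0.0,"dx":1,"dy":2.5,"dz":-121,"twist":0},{"claw":0.0,"dx":1,"dy":2.5,"dz":-121,"twist":0}]' 30; python3 w.py;  python3 -m pendant '[{"claw":0,"dx":0,"dy":0,"dz":45,"twist":0},{"claw":0,"dx":0,"dy":0,"dz":90,"twist":0},{"claw":0,"dx":0,"dy":0,"dz":135,"twist":0},{"claw":0,"dx":0,"dy":45,"dz":140,"twist":0.1},{"claw":0,"dx":0,"dy":90,"dz":140,"twist":0.14},{"claw":0,"dx":0,"dy":135,"dz":140,"twist":0.14},{"claw":0,"dx":0,"dy":180,"dz":140,"twist":0.14},{"claw":0,"dx":0,"dy":225,"dz":140,"twist":0.14}]'; python3 -m pendant '[{"claw":0,"dx":0,"dy":48,"dz":0,"twist":0},{"claw":0,"dx":0,"dy":96,"dz":0,"twist":0},{"claw":0,"dx":0,"dy":144,"dz":0,"twist":0},{"claw":0,"dx":0,"dy":192,"dz":0,"twist":0},{"claw":0,"dx":0,"dy":240,"dz":0,"twist":0},{"claw":0,"dx":10,"dy":288,"dz":0,"twist":0},{"claw":0,"dx":20,"dy":336,"dz":0,"twist":0},{"claw":0,"dx":35,"dy":380,"dz":0,"twist":0}]'; python3 w.py
```

```text
clock: 35.95
tool_pos: [0.4513, -0.3753, 0.0123]
eef_rot: [0.818, 0.575, 0.0, 0.001]
contact_force: [0.6, 1.3, 4.3]
opening: 0.336
finger_force: 30.0
tcp [ 451.3 -375.3   12.3] tooly -19.8 q7 0.34 F [0.6 1.3 4.3] 0.336
clock: 36.75
tool_pos: [0.4505, -0.1484, 0.1517]
eef_rot: [0.776, 0.631, 0.001, 0.001]
contact_force: [0.9, 0.7, -0.4]
opening: 0.338
finger_force: 30.0
clock: 37.55
tool_pos: [0.4848, 0.233, 0.1516]
eef_rot: [0.775, 0.632, 0.0, -0.0]
contact_force: [1.1, -0.3, -1.0]
opening: 0.342
finger_force: 30.0
tcp [484.8 233.  151.6] tooly -11.6 q7 -0.46 F [ 1.1 -0.3 -1. ] 0.342
```

```bash
python3 -m pendant '[{"claw":0,"dx":15,"dy":35,"dz":0,"twist":0},{"claw":0,"dx":25,"dy":52,"dz":0,"twist":0},{"claw":0,"dx":25,"dy":52,"dz":-40,"twist":0},{"claw":0,"dx":25,"dy":52,"dz":-85,"twist":0},{"claw":0,"dx":25,"dy":52,"dz":-120,"twist":0},{"claw":0,"dx":25,"dy":52,"dz":-120,"twist":0},{"claw":0,"dx":25,"dy":52,"dz":-120,"twist":0}]'; python3 w.py
```

```text
clock: 38.25
tool_pos: [0.5107, 0.282, 0.0316]
eef_rot: [0.776, 0.631, 0.0, 0.0]
contact_force: [-0.5, -0.2, 0.0]
opening: 0.335
finger_force: 30.0
tcp [510.7 282.   31.6] tooly -11.8 q7 -0.48 F [-0.5 -0.2  0. ] 0.335
```

```bash
python3 -m pendant '[{"claw":0,"dx":-1,"dy":1.5,"dz":-10,"twist":0},{"claw":0,"dx":-1,"dy":1.5,"dz":-17,"twist":0},{"claw":0,"dx":-1,"dy":1.5,"dz":-19,"twist":0},{"claw":0,"dx":-1,"dy":1.5,"dz":-19,"twist":0}]'; python3 w.py;  python3 -m pendant '[{"claw":0.45,"dx":0,"dy":0,"dz":0.5,"twist":0},{"claw":0.45,"dx":0,"dy":0,"dz":0.5,"twist":0},{"claw":0.46,"dx":0,"dy":0,"dz":40,"twist":0},{"claw":0.46,"dx":0,"dy":0,"dz":85,"twist":0},{"claw":0.46,"dx":0,"dy":-20,"dz":125,"twist":0},{"claw":0.46,"dx":-15,"dy":-60,"dz":130,"twist":0},{"claw":0.46,"dx":-35,"dy":-100,"dz":130,"twist":0},{"claw":0.46,"dx":-60,"dy":-145,"dz":130,"twist":0}]';  python3 -m pendant '[{"claw":0.46,"dx":0,"dy":-48,"dz":0,"twist":0},{"claw":0.46,"dx":0,"dy":-96,"dz":0,"twist":0},{"claw":0.46,"dx":0,"dy":-144,"dz":0,"twist":-0.1},{"claw":0.46,"dx":0,"dy":-192,"dz":0,"twist":-0.2},{"claw":0.46,"dx":0,"dy":-240,"dz":0,"twist":-0.3},{"claw":0.46,"dx":0,"dy":-288,"dz":0,"twist":-0.42},{"claw":0.46,"dx":-10,"dy":-336,"dz":0,"twist":-0.42},{"claw":0.46,"dx":-25,"dy":-380,"dz":0,"twist":-0.42}]';  python3 -m pendant '[{"claw":0.46,"dx":-12,"dy":-40,"dz":0,"twist":0},{"claw":0.46,"dx":-26,"dy":-65,"dz":0,"twist":0},{"claw":0.46,"dx":-26,"dy":-65,"dz":-10,"twist":0},{"claw":0.46,"dx":-26,"dy":-65,"dz":-10,"twist":0}]'; python3 wm.py; python3 ck.py | grep -v hung
```

```text
clock: 38.65
tool_pos: [0.5098, 0.2843, 0.0133]
eef_rot: [0.776, 0.631, 0.001, -0.0]
contact_force: [-0.7, -0.4, 5.9]
opening: 0.334
finger_force: 30.0
tcp [509.8 284.3  13.3] tooly -11.7 q7 -0.48 F [-0.7 -0.4  5.9] 0.334
clock: 39.45
tool_pos: [0.4506, 0.1392, 0.1427]
eef_rot: [0.775, 0.631, 0.002, 0.001]
contact_force: [0.7, -1.3, 0.2]
opening: 0.463
finger_force: 0.0
clock: 40.25
tool_pos: [0.4256, -0.2428, 0.142]
eef_rot: [0.89, 0.455, 0.0, 0.001]
contact_force: [0.7, -0.1, 0.9]
opening: 0.459
finger_force: 0.0
clock: 40.65
tool_pos: [0.3984, -0.3049, 0.1311]
eef_rot: [0.891, 0.455, -0.0, -0.001]
contact_force: [-0.5, 0.4, 0.3]
opening: 0.46
finger_force: 0.0
tcp [ 398.4 -304.9  131.1] tooly -35.9 q7 0.12 F [-0.5  0.4  0.3] 0.46
wrist [ 399.5 -304.8   53.4   50.5   30.    35.5 2166. ]
wrist [ 539.8 -422.2    0.    40.3   15.6   31.4  644. ]
side [ 399.  -304.1   53.8   50.5   30.7   35.4  422. ]
intote [587.4 246.8  88.7  48.6  24.9  37.5 156. ]
intote [430.6 404.4  26.3 268.7 131.5  39.3 372. ]
intote [438.8 245.  -11.9 219.4   2.6  39.2 176. ]
intote [524.7 369.2  77.   51.7  29.9  35.7 221. ]
intote [508.2 283.4  78.2  50.8  29.3  35.7 216. ]
intote [465.  379.7  79.4  51.5  30.1  35.5 225. ]
intote [406.1 395.6  76.2  49.8  30.9  35.9 229. ]
mod top [ 401.5 -297.6   55.7   40.4   29.9   34.9  184. ]
```

```bash
python3 -m pendant '[{"claw":0.43,"dx":0.8,"dy":0.5,"dz":-45,"twist":0},{"claw":0.43,"dx":0.8,"dy":0.5,"dz":-90,"twist":0},{"claw":0.43,"dx":0.8,"dy":0.5,"dz":-110,"twist":0},{"claw":0.43,"dx":0.8,"dy":0.5,"dz":-120,"twist":0},{"claw":0.43,"dx":0.8,"dy":0.5,"dz":-120,"twist":0},{"claw":0.0,"dx":0.8,"dy":0.5,"dz":-120,"twist":0},{"claw":0.0,"dx":0.8,"dy":0.5,"dz":-120,"twist":0},{"claw":0.0,"dx":0.8,"dy":0.5,"dz":-120,"twist":0}]' 30; python3 w.py;  python3 -m pendant '[{"claw":0,"dx":0,"dy":0,"dz":45,"twist":0},{"claw":0,"dx":0,"dy":0,"dz":90,"twist":0},{"claw":0,"dx":0,"dy":0,"dz":135,"twist":0},{"claw":0,"dx":15,"dy":45,"dz":140,"twist":0.1},{"claw":0,"dx":30,"dy":90,"dz":140,"twist":0.24},{"claw":0,"dx":48,"dy":135,"dz":140,"twist":0.35},{"claw":0,"dx":48,"dy":180,"dz":140,"twist":0.417},{"claw":0,"dx":48,"dy":225,"dz":140,"twist":0.417}]'; python3 -m pendant '[{"claw":0,"dx":0,"dy":48,"dz":0,"twist":0},{"claw":0,"dx":0,"dy":96,"dz":0,"twist":0},{"claw":0,"dx":0,"dy":144,"dz":0,"twist":0},{"claw":0,"dx":0,"dy":192,"dz":0,"twist":0},{"claw":0,"dx":0,"dy":240,"dz":0,"twist":0},{"claw":0,"dx":0,"dy":288,"dz":0,"twist":0},{"claw":0,"dx":0,"dy":336,"dz":0,"twist":0},{"claw":0,"dx":0,"dy":376,"dz":0,"twist":0}]'; python3 w.py
```

```text
clock: 41.6
tool_pos: [0.4006, -0.3049, 0.0129]
eef_rot: [0.89, 0.456, 0.0, 0.001]
contact_force: [0.6, -0.6, -1.4]
opening: 0.337
finger_force: 30.0
tcp [ 400.6 -304.9   12.9] tooly -35.8 q7 0.14 F [ 0.6 -0.6 -1.4] 0.337
clock: 42.4
tool_pos: [0.4484, -0.0777, 0.1526]
eef_rot: [0.776, 0.631, 0.001, 0.001]
contact_force: [0.7, 1.0, -2.0]
opening: 0.335
finger_force: 30.0
clock: 43.2
tool_pos: [0.4472, 0.2998, 0.1525]
eef_rot: [0.776, 0.631, 0.001, -0.0]
contact_force: [0.5, -0.1, -0.8]
opening: 0.337
finger_force: 30.0
tcp [447.2 299.8 152.5] tooly -11.8 q7 -0.57 F [ 0.5 -0.1 -0.8] 0.337
```

```bash
python3 -m pendant '[{"claw":0,"dx":0,"dy":-2,"dz":-45,"twist":0},{"claw":0,"dx":0,"dy":-2,"dz":-90,"twist":0},{"claw":0,"dx":0,"dy":-2,"dz":-122,"twist":0},{"claw":0,"dx":0,"dy":-2,"dz":-122,"twist":0},{"claw":0,"dx":0,"dy":-2,"dz":-122,"twist":0},{"claw":0,"dx":0,"dy":-2,"dz":-132,"twist":0},{"claw":0,"dx":0,"dy":-2,"dz":-137,"twist":0},{"claw":0,"dx":0,"dy":-2,"dz":-137,"twist":0}]'; python3 w.py
```

```text
clock: 44.0
tool_pos: [0.4481, 0.2946, 0.0152]
eef_rot: [0.777, 0.63, 0.0, -0.0]
contact_force: [0.3, -0.1, -1.4]
opening: 0.335
finger_force: 30.0
tcp [448.1 294.6  15.2] tooly -11.9 q7 -0.5 F [ 0.3 -0.1 -1.4] 0.335
```

```bash
python3 -m pendant '[{"claw":0,"dx":0,"dy":0,"dz":-1,"twist":0},{"claw":0,"dx":0,"dy":0,"dz":-2,"twist":0},{"claw":0,"dx":0,"dy":0,"dz":-2,"twist":0}]'; python3 -m pendant '[{"claw":0.42,"dx":0,"dy":0,"dz":0.5,"twist":0},{"claw":0.42,"dx":0,"dy":0,"dz":0.5,"twist":0},{"claw":0.42,"dx":0,"dy":0,"dz":40,"twist":0},{"claw":0.42,"dx":0,"dy":0,"dz":85,"twist":0},{"claw":0.42,"dx":0,"dy":-20,"dz":125,"twist":0},{"claw":0.42,"dx":0,"dy":-60,"dz":130,"twist":0},{"claw":0.42,"dx":0,"dy":-100,"dz":130,"twist":0},{"claw":0.42,"dx":0,"dy":-145,"dz":130,"twist":0}]';  python3 -m pendant '[{"claw":0,"dx":0,"dy":-48,"dz":0,"twist":0},{"claw":0,"dx":0,"dy":-96,"dz":0,"twist":0},{"claw":0,"dx":0,"dy":-144,"dz":0,"twist":0},{"claw":0,"dx":0,"dy":-192,"dz":0,"twist":0},{"claw":0,"dx":0,"dy":-240,"dz":0,"twist":0},{"claw":0,"dx":0,"dy":-288,"dz":0,"twist":0},{"claw":0,"dx":0,"dy":-336,"dz":0,"twist":0},{"claw":0,"dx":0,"dy":-371,"dz":0,"twist":0}]'; python3 w.py; python3 ck.py; python3 - <<'E'
from h import *
a=snap('top')[0]; b=snap('side')[0]
c=cv2.resize(a[90:310,70:470],(800,440),interpolation=cv2.INTER_CUBIC); cv2.imwrite('pics/e1.png',c)
cv2.imwrite('pics/e2.png',cv2.resize(b[90:300,150:380],None,fx=2.7,fy=2.7,interpolation=cv2.INTER_CUBIC))
E
```

```text
clock: 44.3
tool_pos: [0.4483, 0.2946, 0.0139]
eef_rot: [0.777, 0.63, 0.001, -0.0]
contact_force: [-1.2, -0.3, 5.2]
opening: 0.335
finger_force: 30.0
clock: 45.1
tool_pos: [0.4483, 0.149, 0.1435]
eef_rot: [0.776, 0.631, 0.001, 0.0]
contact_force: [0.5, -0.1, 0.7]
opening: 0.421
finger_force: 0.0
clock: 45.9
tool_pos: [0.4473, -0.2255, 0.143]
eef_rot: [0.778, 0.629, -0.0, 0.001]
contact_force: [0.8, 0.3, 0.3]
opening: 0.005
finger_force: 0.0
tcp [ 447.3 -225.5  143. ] tooly -12.1 q7 0.23 F [0.8 0.3 0.3] 0.005
hungfin [641.8 -54.9 -86.4  39.4  10.7 231.6 101. ]
hungfin [635.   44.2 -87.2  39.5  10.8 231.6 105. ]
hungfin [629.4 147.  -89.1  39.5  10.8 231.5 102. ]
intote [587.4 247.3  89.5  48.6  24.5  37.4 156. ]
intote [462.3 424.8   9.1 225.1  77.1  39.7 328. ]
intote [524.7 369.1  78.2  51.   30.   35.7 217. ]
intote [435.9 245.5 -12.1 215.1   2.2  38.9 177. ]
intote [508.1 282.8  78.2  49.9  29.3  35.6 219. ]
intote [465.2 380.   77.9  49.8  30.1  35.6 225. ]
intote [447.  295.4  78.6  51.2  29.9  35.5 227. ]
intote [406.1 395.7  78.2  50.5  29.8  35.9 227. ]
intote [346.6 319.8  77.8  85.3   1.3  39.2  49. ]
```

View pics/e1.png

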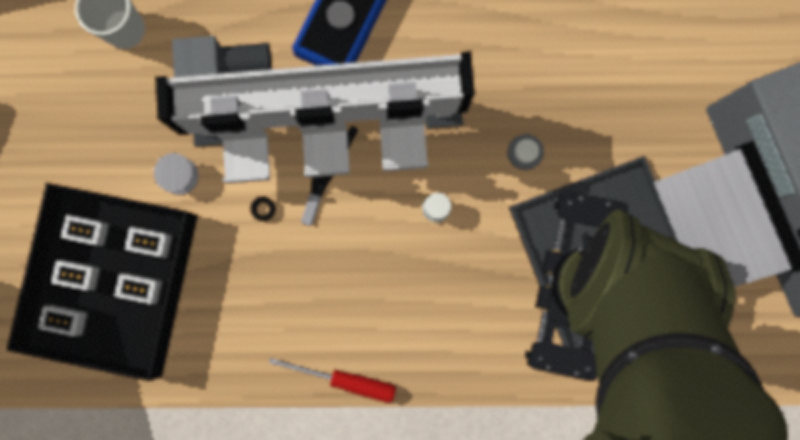

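View pics/e2.png

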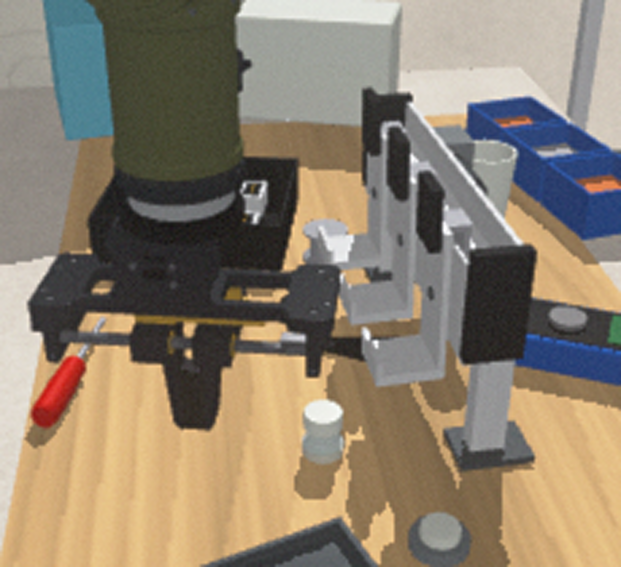

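The five modules stand in the tote (crop top, left), and the three carriers hang with their hooks in the channel. Bystanders haven't moved, so I'll press the button.

```bash
python3 -m pendant '[{"claw":0,"dx":45,"dy":1,"dz":0,"twist":0},{"claw":0,"dx":90,"dy":3,"dz":0,"twist":0},{"claw":0,"dx":135,"dy":4,"dz":0,"twist":0},{"claw":0,"dx":176,"dy":5,"dz":0,"twist":0},{"claw":0,"dx":176.5,"dy":5,"dz":-30,"twist":0},{"claw":0,"dx":176.5,"dy":5,"dz":-75,"twist":0},{"claw":0,"dx":176.5,"dy":5,"dz":-100,"twist":0},{"claw":0,"dx":176.5,"dy":5,"dz":-100,"twist":0}]'; python3 -m pendant '[{"claw":0,"dx":0,"dy":0,"dz":0,"twist":0}]'; python3 wm.py
```

```text
clock: 46.85
tool_pos: [0.6214, -0.2128, 0.0387]
eef_rot: [0.776, 0.631, -0.002, -0.004]
contact_force: [0.1, 0.2, -0.4]
opening: 0.005
finger_force: 0.0
clock: 46.95
tool_pos: [0.6247, -0.2151, 0.0431]
eef_rot: [0.776, 0.63, 0.0, -0.0]
contact_force: [0.2, 0.1, 0.4]
opening: 0.004
finger_force: 0.0
tcp [ 624.7 -215.1   43.1] tooly -11.8 q7 0.14 F [0.2 0.1 0.4] 0.004
```

```bash
python3 -m pendant '[{"claw":0,"dx":-0.5,"dy":-5,"dz":0,"twist":0},{"claw":0,"dx":-0.5,"dy":-5,"dz":-10,"twist":0},{"claw":0,"dx":-0.5,"dy":-5,"dz":-18,"twist":0},{"claw":0,"dx":-0.5,"dy":-5,"dz":-22,"twist":0},{"claw":0,"dx":-0.5,"dy":-5,"dz":-25,"twist":0},{"claw":0,"dx":-0.5,"dy":-5,"dz":-27,"twist":0},{"claw":0,"dx":-0.5,"dy":-5,"dz":-27,"twist":0},{"claw":0,"dx":-0.5,"dy":-5,"dz":-27,"twist":0}]'; python3 w.py
```

```text
clock: 47.85
tool_pos: [0.6235, -0.2216, 0.0165]
eef_rot: [0.777, 0.63, -0.0, -0.0]
contact_force: [-1.3, -0.2, 7.4]
opening: 0.006
finger_force: 3.6
tcp [ 623.5 -221.6   16.5] tooly -11.9 q7 0.15 F [-1.3 -0.2  7.4] 0.006
```

```bash
python3 -m pendant '[{"claw":0,"dx":0,"dy":0,"dz":-1,"twist":0},{"claw":0,"dx":0,"dy":0,"dz":-2,"twist":0},{"claw":0,"dx":0,"dy":0,"dz":-2,"twist":0},{"claw":0,"dx":0,"dy":0,"dz":-2,"twist":0}]'; python3 -m pendant '[{"claw":0,"dx":0,"dy":0,"dz":5,"twist":0},{"claw":0,"dx":0,"dy":0,"dz":30,"twist":0},{"claw":0,"dx":0,"dy":0,"dz":70,"twist":0},{"claw":0,"dx":-20,"dy":0,"dz":110,"twist":0},{"claw":0,"dx":-60,"dy":0,"dz":130,"twist":0},{"claw":0,"dx":-100,"dy":0,"dz":130,"twist":0},{"claw":0,"dx":-100,"dy":0,"dz":130,"twist":0},{"claw":0,"dx":-100,"dy":0,"dz":130,"twist":0}]'; python3 ck.py; python3 - <<'E'
from m import *
P=cloud('top',snap('top')[1])
rects(P,(.58,.68,-.26,-.18),.018,.05,0,'buttontop')
for b,t in(((.57,.63,.2,.27),'reel'),((.53,.58,.1,.16),'ferr'),((.52,.58,-.13,-.07),'jar')): rects(P,b,.008,.06,0,t)
E
```

```text
clock: 48.25
tool_pos: [0.6235, -0.2216, 0.0163]
eef_rot: [0.777, 0.63, -0.0, -0.0]
contact_force: [-5.5, 2.1, 19.6]
opening: 0.006
finger_force: 9.5
clock: 49.05
tool_pos: [0.5236, -0.2216, 0.1441]
eef_rot: [0.777, 0.63, 0.0, 0.0]
contact_force: [0.0, 0.4, -0.1]
opening: -0.0
finger_force: 0.0
hungfin [641.5 -54.9 -86.8  39.4  10.3 231.8 103. ]
hungfin [635.5  44.3 -86.6  39.4  10.9 231.4 105. ]
hungfin [629.5 146.5 -85.7  40.   10.6 231.8 102. ]
intote [587.5 247.5  89.8  48.3  24.5  37.8 156. ]
intote [427.2 401.3  27.6 272.8 135.2  39.2 379. ]
intote [438.6 245.3 -12.  219.8   2.5  39.1 184. ]
intote [524.6 368.3  78.2  51.4  29.9  35.5 223. ]
intote [508.1 282.6  78.2  50.8  29.3  35.6 219. ]
intote [465.2 379.7  77.7  51.2  30.4  35.3 227. ]
intote [447.1 296.3  78.1  51.9  30.   35.6 224. ]
intote [406.1 395.8  78.3  51.4  30.   35.4 229. ]
buttontop [ 623.1 -218.7   -1.3   30.    29.5   21.4  108. ]
reel [5.996e+02 2.458e+02 2.000e-01 4.880e+01 4.710e+01 3.750e+01 2.850e+02]
ferr [552.8 132.7  -0.8  32.8  30.4  12.9  94. ]
jar [549.4 -99.1 -88.8  34.7  31.8  44.3 158. ]
```

The button reached its stop (19.6 N at z 16.3 mm) and sprang back to 21.4 mm, and everything else is in place. Handing in.

```bash
python3 -c "
from plant import r
print(r.finish_job())"
```

```text
the job is handed in; nothing more can be done
None
```

The job is handed in at about 49 s on the robot's clock: all five modules stand in one layer on the tote floor, all three carriers hang seated on the rail, the button was then pressed to its stop and sprang back, and the reel, ferrite and jar measured unmoved while the pliers only looked undisturbed in the picture.

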